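# Lock the focus ring of a bench lens without losing focus

## Task

The small upright lens on the bench is in focus and has to be locked. Drop the holding key over the square head of the barrel, arm resting in the yoke, without forcing it, so that the barrel cannot turn; then screw the knurled lock ring down clockwise until it bites and a little further, firmly tight on its seat but not over-tightened, and leave it tight with the key still in place. The barrel must keep its setting, and the petri dish and the white jar stay where they are.

Things in the scene. Friction and masses are not known exactly. Their poses are not given: they have to be found in the camera images.
- lens_mount: Fixed metal lens mount. Origin: underside of its base plate, on the upright barrel axis; x points from the barrel to the yoke, z up. Plate 160 x 96 x 10 mm (x -50 to +110), round foot 72 mm wide up to z = 34 mm, neck 44 mm wide up to 62, brass seat up to 66, then the lock ring; the barrel rises through the ring to 109 mm.
- barrel_head (a point): Barrel axis at the flat shoulder (36 mm wide), 94 mm above the table, from which the square head rises: 22 x 22 mm, sides along this point's x and y, straight for 10 mm, then tapering to 16 mm over the top 5 mm. The barrel turns about its axis almost freely (0.02 N m) and the lock ring's thread drags it along (0.08 N m) unless the key holds it.
- barrel (a joint): Turn of the barrel (rad), clockwise from above positive; 0 is the focus setting and the start. The key has about 0.1 rad of play on the head; 0.25 rad or more loses the focus.
- yoke (a point): Centre of the floor of the yoke's notch, 94 mm above the table, 95 mm from the barrel axis along the mount's x. The notch is 13 mm wide, flaring upward, between two horns 109 mm high, and 16 mm long along the mount's x.
- lock_ring: Knurled ring round the barrel, 54 mm wide, 18 mm high; origin at its centre, 77 mm up. Clockwise from above screws it down 3 mm a radian: almost free for 0.2 to 1 rad, never the same, then it bites, felt as a jump of about 0.3 N m. Firmly tight about 0.4 rad past the bite, loose before 0.3, over-tight after 0.55. It stays where left. Fingers go across the key's arm, up to 0.8 rad off.
- key_grip (a point): Centre of the holding key's grip tab, 16 mm above the key's underside. The tab is an upright 26 mm long along the key's x, 10 mm thick, reaching from 8 to 24 mm above the underside; grip it from above across its thickness. The key's x points from the square hole to the arm's free end.
- key_hole (a point): Centre of the key's square hole at its underside, 53 mm from the tab's centre along -x. Hole 23.6 x 23.6 mm in a 36 x 36 x 8 mm head; arm 10 mm wide, 8 mm thick, ending 108 mm from the hole. Seated, the head lies on the barrel's shoulder and the arm on the notch's floor, the key's x along the mount's x.
- petri: Bystander: round covered petri dish, 60 x 60 x 13 mm, origin at its underside.
- holding_key: The holding key as a whole, a loose flat steel key of about 100 g lying on the table, 126 mm long, 36 mm wide, 24 mm high over its grip tab; origin at the centre of the square hole, underside; x along the arm, z up. Pressing it onto the mount with more than 40 N is forcing it.
- jar_white: Bystander: round white jar with a lid, 68 x 68 x 85 mm, origin at its underside.
- seat: Fixed brass ring on top of the neck, 47 mm wide, on which the lock ring is screwed down and clamps; origin at its underside, 62 mm above the table. Pressing down on the ring while turning adds to the load on the seat, so ride along as the ring descends.

How it is judged:
By the outcome, as a careful person would: the job done as asked, in the order asked, and still so for the second after the job is handed in, with the robot touching nothing.
It also fails if it takes over 58 s, if anything falls off the work surface, if the arm or the gripper's body presses on something with over 40 N, if the wrist force passes 120 N, or if a joint passes its speed limit or range.

## Robot

A 6-joint arm with a two-finger parallel gripper is mounted at the origin on a cart in front of the work surface, level with it; the furniture and walls round the work are solid. World frame = base frame: x ahead of the robot, y to its left, z up, the work surface at z = 0. Lengths are in m, angles in degrees, forces in N, time in s.
With the tool pointing down it reaches from about 0.4 to 0.825 m from the base axis. Payload 7 kg.
Tool frame: the origin (TCP) lies on the centre line of the jaws, within the pads' length; the fingertips stand r.nose_length ahead of it and the grasp point (between the pads) lies 2 mm behind it (r.nose_length is the distance from the TCP to the fingertips, in m); z points along the fingers, y is the direction in which the jaws open and shut (so a half turn about z gives the same grasp; the last joint's range is limited). The gripper opens to 88 mm and grips with 3 to 60 N. Pads are 19 mm wide; open, the fingers measure 130 mm over their backs; the gripper's body (78 mm by 193 mm) begins 47 mm behind the grasp point.
Start: joints at [-49.784, 20.546, 0.682, 0, -70.136, -16.507], TCP at [0.271, -0.618, 0.244] pointing down, gripper open.
Joint ranges: [-176.03, 176.03], [-82.01, 121.73], [-58.28, 71.71], [-173.87, 95.51], [-174.79, -0.11], [-173.66, 173.66]. Speed limits (degrees/s): [136.94, 136.94, 172.46, 180, 180, 180].

## Interface

Orientations are given as [roll, pitch, yaw] about the fixed x, y, z axes, in that order (R = Rz(yaw) Ry(pitch) Rx(roll)).
In Python, from plant import r gives the robot as it stands.
- The arm moves only by the tool apply_moves, never from a script. Its argument "targets" is a list of rows, each a list of 3 entries, a list of its own where there are three numbers: the shift along the tool's x, y, z scaled (see below), then the turn, a rotation vector about the tool's x, y, z scaled (see below), then the finger opening in mm, from 0 to 87.6. A call has 1 to 5 rows; each row shifts and turns the pose as measured when the row begins, along the tool's axes as they then stand; what a row does not reach is not made up. The controller multiplies each number of a shift by 0.04 m and each number of a turn by 8 degrees. A row lasts 1/10 s, in which the tool goes at most 50 mm and 8.59 degrees, less where a joint would pass 70% of its speed; a pose out of reach is approached as far as the arm can. A call with a number of a shift or a turn outside -1 to 1 is refused whole. A call with a gripper value outside its range is refused whole. The fingers move at their own pace and stop on an object; "squeeze" is the grip in N (left out, the last holds). Time passes only in rows, so rows that do not move let the fingers close. It gives the time, the measured TCP pose, the force and the opening at its end, in the units of the state.
- r.get_state(): the state, without advancing time (a new reading comes with each control period).
- r.capture(name): name is "scene" or "top" or "wrist"; returns a dict with "img" (384x512x3 uint8, blue, green, red), "z_map" (384x512 float32, m along the optical axis (not along the pixel's ray), 0 where there is no reading), "fx", "fy", "cx", "cy" (pixels), "camera_from_world" (4x4, takes a point from world to camera coordinates); the wrist camera has in their place "mount" (4x4, takes a point from camera to tool coordinates, whose origin is the TCP and whose axes are the flange's). Camera axes: x right, y up, looking along -z (the intrinsics and any distortion apply to the point x, -y, -z); pixel columns grow to the right and rows downward; lengths in m; the calibration is good to about 2 mm. The wrist camera is an equidistant fisheye: a pixel r from the principal point sees the ray r / f radians off the axis. A picture is of the moment at which its call begins: read the wrist's pose just before it.
- r.close_job(): hands the job in, once; it reports no verdict.
The state is a dict: "time_s": time; "joints": joint angles; "qd": joint speeds; "joint_torque": joint torques, N m; "tcp_pos": TCP position; "eef_rot": TCP orientation; "contact_force": force on the tool from outside, world axes, zero at the start; "moment": the same for the moment, N m; "gripper_width": finger opening in m.
Only numpy, scipy, OpenCV 4.12 (cv2) and the standard library are available. Lean on these libraries where they do the work, as an engineer would, in place of code of your own. Each camera call takes 0.05 s, during which the arm holds its last target.

## Working session

There is one attempt and no reset: what is moved stays moved. The work goes in short steps, Python scripts to look and compute and a tool call to move; the robot and the scene stay as the last step left them, time stands still between calls to the robot, and variables do not carry over. Pictures are saved under pics/ and viewed, and the job is handed in when it is done.

Besides the shell and the picture viewer there is one more tool, called after "Request:" as name(argument=value, ...), one argument or row to a line, values as JSON. apply_moves: Moves the arm, as the interface text tells. Its arguments: {"type":"object","properties":{"targets":{"type":"array","items":{"type":"array"}},"squeeze":{"type":"number"}},"required":["targets"]}

```bash
ls; mkdir -p pics; python3 - <<'E'
from plant import r
import cv2
print(r.get_state(), r.nose_length)
for n in ["scene","top","wrist"]:
    c=r.capture(n); cv2.imwrite(f"pics/{n}0.png",c["img"])
    print(n,c["fx"],c["fy"],c["cx"],c["cy"]); print(c.get("camera_from_world",c.get("mount")))
    import numpy as np
    np.savez(f"{n}0.npz",**{k:v for k,v in c.items()})
    print(c.keys())
E
```

```text
pics
{'time_s': 0.0, 'joints': array([-4.97857504e+01,  2.05910380e+01,  6.34432970e-01, -2.05789604e-02,
       -7.01347812e+01, -1.65073219e+01]), 'qd': array([-0.06067223,  0.0089795 , -0.06226243,  0.10450283, -0.01146726,
       -0.01261468]), 'joint_torque': array([ 1.86240213e-03, -5.82711303e+01,  2.93054670e+01,  6.99728921e+00,
        6.53704628e-03, -1.62275228e-04]), 'tcp_pos': array([ 0.27119526, -0.61763156,  0.2426307 ]), 'eef_rot': array([ 1.79906883e+02, -7.42063925e-03, -1.56300075e+02]), 'contact_force': array([-0.4122307 , -0.46458834,  0.6246278 ]), 'moment': array([ 0.03341346, -0.01745104, -0.00677758]), 'gripper_width': 0.08757550892236936} 0.017
scene 361.29907052259165 361.29907052259165 252.621626162673 191.02410588012344
[[ 0.84821246 -0.52960694 -0.00721816 -0.65757776]
 [ 0.21143381  0.326072    0.9213972  -0.11204248]
 [-0.48562471 -0.78306675  0.38855515 -1.00695276]
 [ 0.          0.          0.          1.        ]]
dict_keys(['img', 'z_map', 'fx', 'fy', 'cx', 'cy', 'camera_from_world'])
top 498.29004899298235 498.29004899298235 258.8248179376845 197.38910785041864
[[ 0.00365983 -0.99998348  0.00443213 -0.35187755]
 [ 0.99930778  0.00382137  0.0370048  -0.54634013]
 [-0.03702113  0.00429363  0.99930526 -1.27345557]
 [ 0.          0.          0.          1.        ]]
dict_keys(['img', 'z_map', 'fx', 'fy', 'cx', 'cy', 'camera_from_world'])
wrist 297.3186396354542 297.3186396354542 252.69773076876547 187.83077029573883
[[ 4.51451973e-04  9.64467533e-01  2.64201010e-01  7.11729923e-02]
 [ 9.99999472e-01 -1.91438200e-04 -1.00989700e-03 -8.93821262e-04]
 [-9.23434699e-04  2.64201326e-01 -9.64467110e-01 -1.41601396e-01]
 [ 0.00000000e+00  0.00000000e+00  0.00000000e+00  1.00000000e+00]]
dict_keys(['img', 'z_map', 'fx', 'fy', 'cx', 'cy', 'mount'])
```

View pics/scene0.png

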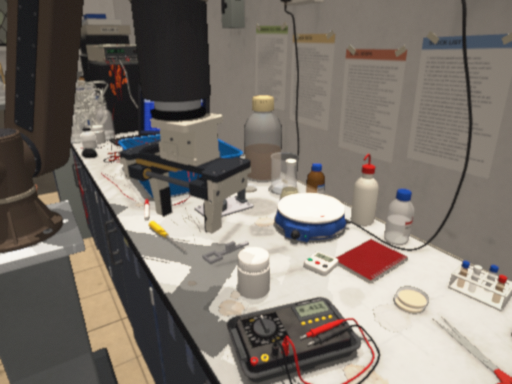

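View pics/top0.png

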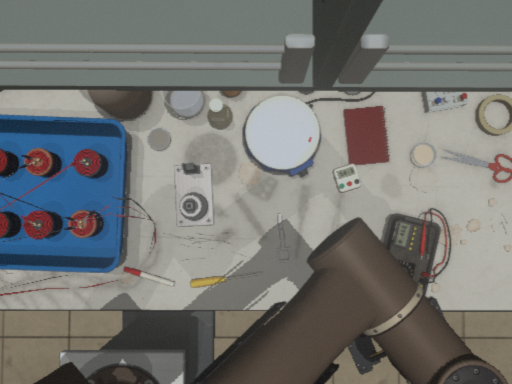

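View pics/wrist0.png

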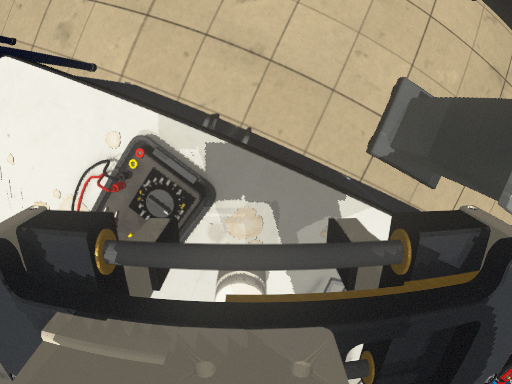

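```bash
cat > h.py <<'E'
import numpy as np, cv2
def load(n): return dict(np.load(n+'.npz'))
def ray(c,u,v):
    T=c["camera_from_world"]; R=T[:3,:3]; o=-R.T@T[:3,3]
    d=np.array([(u-c["cx"])/c["fx"],-(v-c["cy"])/c["fy"],-1.]); return o,R.T@d
def onz(c,u,v,z):
    o,d=ray(c,u,v); return o+d*(z-o[2])/d[2]
def dep(c,u,v):
    o,d=ray(c,u,v); return o+d*c["z_map"][int(round(v)),int(round(u))]
def proj(c,p):
    T=c["camera_from_world"]; q=T[:3,:3]@np.asarray(p)+T[:3,3]
    return c["cx"]+c["fx"]*q[0]/-q[2], c["cy"]+c["fy"]*-q[1]/-q[2]
def crop(img,u0,v0,w,h,s,name): cv2.imwrite(name,cv2.resize(img[v0:v0+h,u0:u0+w],None,fx=s,fy=s,interpolation=cv2.INTER_CUBIC))
E
python3 - <<'E'
from h import *
c=load('top0')
a=cv2.resize(c['img'][155:235,165:225],None,fx=7,fy=7,interpolation=cv2.INTER_CUBIC)
b=cv2.resize(c['img'][205:285,255:310],None,fx=7,fy=7,interpolation=cv2.INTER_CUBIC)
cv2.imwrite('pics/topz.png',np.hstack([a,b]))
s=load('scene0'); crop(s['img'],140,160,140,100,5,'pics/scz.png')
E
```

```text
(no output)
```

View pics/topz.png

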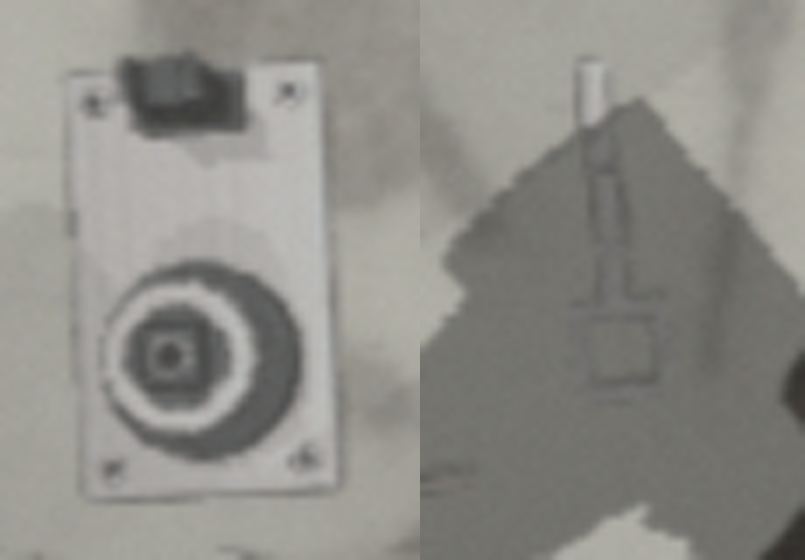

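View pics/scz.png

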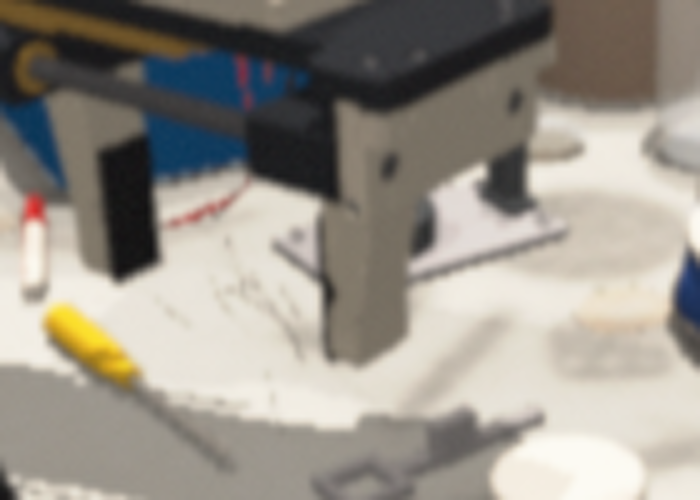

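```bash
python3 - <<'E'
from h import *
c=load('top0')
P=[onz(c,165+u/7-.43,155+v/7-.43,.010)[:2] for u,v in [(70,75),(320,62),(338,485),(85,497)]]
P=np.array(P);print(P*1000)
for i in range(4): print(np.linalg.norm(P[i]-P[(i+1)%4]))
xa=((P[0]+P[1])-(P[3]+P[2]))/2; print('yaw mount',np.degrees(np.arctan2(xa[1],xa[0])), 'center',P.mean(0))
ya=P[0]+P[3]-P[1]-P[2]; print('yaw via y',np.degrees(np.arctan2(-ya[0],ya[1])))
for (u,v,z) in [(172,354,.109),(176,358,.086)]: print('barrel',onz(c,165+u/7-.43,155+v/7-.43,z))
K=np.array([onz(c,255+(u-420)/7-.43,205+v/7-.43,.008)[:2] for u,v in [(585,315),(657,312),(660,382),(592,387)]])
print(K, 'hole',K.mean(0))
e=onz(c,255+(592-420)/7-.43,205+60/7-.43,.008)[:2]; d=e-K.mean(0); print('arm end',e,np.linalg.norm(d),np.degrees(np.arctan2(d[1],d[0])))
t=np.array([onz(c,255+(u-420)/7-.43,205+v/7-.43,.024)[:2] for u,v in [(600,172),(607,245)]]);print('tab',t,t.mean(0))
# jar via scene
s=load('scene0')
for u,v in [(253,258),(411,297)]: print(dep(s,u,v))
print(dep(c,423,155),dep(c,160,138),dep(c,283,132))
E
```

```text
[[ 629.853675   -131.8555243 ]
 [ 635.04764484 -224.0496214 ]
 [ 479.0839416  -231.79654354]
 [ 474.34698355 -138.90460034]]
0.09234028840073587
0.15615598461518596
0.09301264366891375
0.15566637580925138
yaw mount 2.719717344703813 center [ 0.55458306 -0.18165157]
yaw via y 3.071302169596024
barrel [ 0.5249401  -0.18379428  0.109     ]
barrel [ 0.52404211 -0.18207592  0.086     ]
[[ 0.41355696 -0.40005187]
 [ 0.41474563 -0.42653049]
 [ 0.38910829 -0.42767062]
 [ 0.38719652 -0.40268284]] hole [ 0.40115185 -0.41423395]
arm end [ 0.50728003 -0.40242456] 0.10678320505115128 6.349455210780106
tab [[ 0.46649064 -0.40469922]
 [ 0.44001661 -0.40729814]] [ 0.45325363 -0.40599868]
[ 0.41733838 -0.57580315  0.08348144]
[ 0.6540103  -0.77882627  0.02239931]
[ 0.65816387 -0.77197267  0.01859106] [ 0.70075388 -0.09319757  0.00861594] [ 0.70935152 -0.40933659  0.05847727]
```

```bash
cat > plan.py <<'E'
import numpy as np, sys
from scipy.spatial.transform import Rotation as Ro
from plant import r
def plan(p,yaw,n=5,roll=180,pitch=0,pr=True):
    s=r.get_state(); R=Ro.from_euler('xyz',s['eef_rot'],degrees=True); q=np.array(s['tcp_pos'])
    Rt=Ro.from_euler('xyz',[roll,pitch,yaw],degrees=True)
    print('t',round(s['time_s'],2),'pos',np.round(q*1e3,1),'rot',np.round(s['eef_rot'],2),'F',np.round(s['contact_force'],1),'M',np.round(s['moment'],2),'w',round(s['gripper_width']*1e3,1),'left',np.round((np.array(p)-q)*1e3,1))
    for i in range(n):
        d=R.inv().apply(np.array(p)-q)/0.04
        d=d/max(1,np.abs(d).max()); 
        w=(R.inv()*Rt).as_rotvec(degrees=True)/8; w=w/max(1,np.abs(w).max())
        d=np.round(d,3); w=np.round(w,3)
        print([list(map(float,d)),list(map(float,w))])
        q=q+R.apply(d*0.04); R=R*Ro.from_rotvec(w*8,degrees=True)
        if np.abs(d).max()<.01 and np.abs(w).max()<.02: break
E
python3 -c "
from plan import *
plan([.4535,-.4065,.20],-174)"
```

```text
t 0.15 pos [ 271.2 -617.7  242.8] rot [ 1.7993e+02 -1.0000e-02 -1.5630e+02] F [-0.1 -0.1 -0.3] M [-0.05  0.01  0.02] w 87.3 left [182.3 211.2 -42.8]
[[-1.0, 0.477, 0.171], [0.004, -0.001, 1.0]]
[[-1.0, 0.662, 0.184], [0.004, -0.001, 1.0]]
[[-1.0, 0.885, 0.205], [0.001, -0.0, 0.213]]
[[-1.0, 0.939, 0.211], [-0.0, -0.0, -0.0]]
[[-1.0, 0.94, 0.21], [-0.0, -0.0, -0.0]]
```

Request:
apply_moves(
  targets=[
    [[-1,0.48,0.1],[0,0,1],80],
    [[-1,0.66,0.1],[0,0,1],70],
    [[-0.9,0.85,0.2],[0,0,0.2],60],
    [[-0.9,0.85,0.2],[0,0,0],50],
    [[-0.9,0.85,0.2],[0,0,0],40],
  ],
)

```text
time_s: 0.65
tcp_pos: [0.4264, -0.436, 0.2088]
eef_rot: [179.9, -0.1, -175.1]
contact_force: [0.4, -0.9, -0.0]
gripper_width: 0.0537
```

```bash
python3 -c "
from plan import *
plan([.4535,-.4065,.18],-174)"
```

```text
t 0.65 pos [ 426.4 -436.   208.8] rot [ 1.7991e+02 -1.2000e-01 -1.7509e+02] F [ 0.4 -0.9 -0. ] M [-0.12 -0.1   0.01] w 53.7 left [ 27.1  29.5 -28.8]
[[-0.739, 0.675, 0.72], [0.012, -0.015, -0.137]]
[[0.0, 0.0, 0.0], [-0.0, -0.0, 0.0]]
```

Request:
apply_moves(
  targets=[
    [[-0.7,0.65,0.5],[0,0,-0.14],40],
    [[0,0,0],[0,0,0],40],
    [[0,0,0],[0,0,0],40],
  ],
)

```text
time_s: 0.95
tcp_pos: [0.4563, -0.4013, 0.187]
eef_rot: [179.8, -0.2, -173.6]
contact_force: [0.4, -0.2, 0.3]
gripper_width: 0.0402
```

```bash
python3 -c "
from plan import *
plan([.4535,-.4065,.18],-174)
import cv2
np.savez('st1.npz',**r.get_state())
c=r.capture('wrist');np.savez('wrist1.npz',**c);cv2.imwrite('pics/wrist1.png',c['img'])
c=r.capture('scene');np.savez('scene1.npz',**c);cv2.imwrite('pics/scene1.png',c['img'])
"
```

```text
t 0.95 pos [ 456.3 -401.3  187. ] rot [ 1.7984e+02 -1.6000e-01 -1.7355e+02] F [ 0.4 -0.2  0.3] M [-0.06 -0.02  0.04] w 40.2 left [-2.8 -5.2 -7. ]
[[0.083, -0.121, 0.175], [0.02, -0.02, 0.056]]
[[0.0, 0.0, 0.0], [-0.0, 0.0, -0.0]]
```

View pics/wrist1.png

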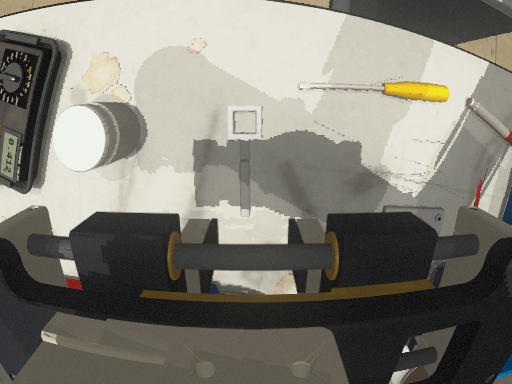

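View pics/scene1.png

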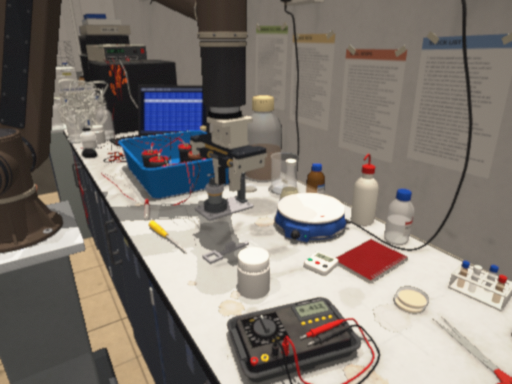

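```bash
cat >> h.py <<'E'
from scipy.spatial.transform import Rotation as Ro
def wray(c,pos,rot,u,v):
    x=u-c['cx'];y=v-c['cy'];rr=np.hypot(x,y);th=rr/c['fx']
    d=np.array([np.sin(th)*x/rr,-np.sin(th)*y/rr,-np.cos(th)]); M=c['mount']
    R=Ro.from_euler('xyz',rot,degrees=True)
    return np.array(pos)+R.apply(M[:3,3]), R.apply(M[:3,:3]@d)
def wonz(c,pos,rot,u,v,z):
    o,d=wray(c,pos,rot,u,v); return o+d*(z-o[2])/d[2]
E
python3 - <<'E'
from h import *
c=load('wrist1'); crop(c['img'],210,95,70,75,8,'pics/w1z.png')
c=load('scene1'); crop(c['img'],180,170,80,90,6,'pics/s1z.png')
E
```

```text
(no output)
```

View pics/w1z.png

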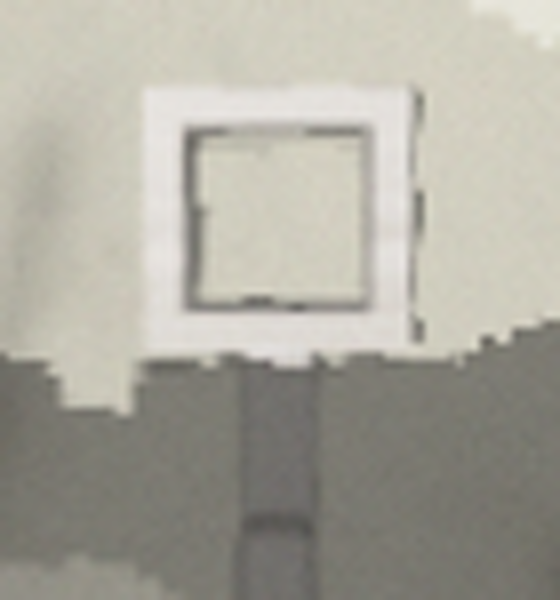

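View pics/s1z.png

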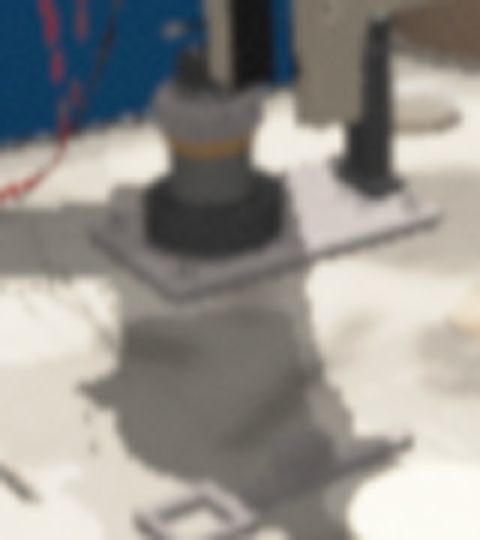

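```bash
python3 - <<'E'
from h import *
c=load('wrist1'); s=load('st1'); f=lambda u,v,z: wonz(c,s['tcp_pos'],s['eef_rot'],210+u/8-.44,95+v/8-.44,z)
H=np.array([f(u,v,.008) for u,v in [(143,88),(411,88),(411,353),(143,353)]]);print(H[:,:2]*1e3,H.mean(0))
H2=np.array([f(u,v,.008) for u,v in [(185,127),(373,127),(373,308),(185,308)]]);print(H2.mean(0))
e=f(279,525,.008); e2=f((245.5-210+.44)*8,(216-95+.44)*8,.008); print(e,e2)
d=e2-H.mean(0);print(np.linalg.norm(d),np.degrees(np.arctan2(d[1],d[0])))
d=H[3]+H[2]-H[0]-H[1];print(np.degrees(np.arctan2(d[1],d[0])), np.linalg.norm(d)/2)
E
```

```text
[[ 385.12632169 -436.61676695]
 [ 381.28205617 -401.07777973]
 [ 416.89869773 -396.9204427 ]
 [ 420.85323006 -432.92058941]] [ 0.40104008 -0.41688389  0.008     ]
[ 0.40061995 -0.41664254  0.008     ]
[ 0.44240348 -0.41207203  0.008     ] [ 0.50681232 -0.404007    0.008     ]
0.10655319093420765 6.9411266806988845
6.281840480363673 0.035887253335902494
```

```bash
python3 -c "
from plan import *
plan([.4535,-.410,.021],-173.6)"
```

```text
t 1.05 pos [ 455.5 -402.1  187. ] rot [ 1.7982e+02 -1.5000e-01 -1.7366e+02] F [-0.4  0.   0.3] M [-0.01  0.02 -0.05] w 39.9 left [  -2.    -7.9 -166. ]
[[0.015, -0.049, 1.0], [0.022, -0.019, -0.008]]
[[0.017, -0.046, 1.0], [-0.0, 0.0, -0.0]]
[[0.017, -0.046, 1.0], [-0.0, 0.0, -0.0]]
[[0.018, -0.045, 1.0], [-0.0, 0.0, -0.0]]
[[0.002, -0.007, 0.15], [-0.0, 0.0, -0.0]]
```

Request:
apply_moves(
  targets=[
    [[0.07,-0.2,0.5],[0.02,-0.02,0],40],
    [[0,0,1],[0,0,0],40],
    [[0,0,1],[0,0,0],40],
    [[0,0,0.5],[0,0,0],40],
    [[0,0,0],[0,0,0],40],
  ],
)

```text
time_s: 1.55
tcp_pos: [0.4519, -0.4179, 0.0678]
eef_rot: [-179.7, 0.4, -174.2]
contact_force: [-0.4, 0.3, -0.3]
gripper_width: 0.0402
```

```bash
python3 -c "
from plan import *
plan([.4535,-.410,.021],-173.6)"
```

```text
t 1.55 pos [ 451.9 -417.9   67.8] rot [-179.69    0.4  -174.15] F [-0.4  0.3 -0.3] M [0.03 0.03 0.05] w 40.2 left [  1.6   7.9 -46.8]
[[-0.043, 0.169, 1.0], [-0.038, 0.05, -0.069]]
[[-0.009, 0.028, 0.168], [-0.0, -0.0, -0.0]]
[[0.0, -0.0, 0.0], [-0.0, -0.0, -0.0]]
```

Request:
apply_moves(
  targets=[
    [[-0.04,0.17,0.4],[-0.04,0.05,-0.07],40],
    [[0,0,0],[0,0,0],40],
    [[0,0,0],[0,0,0],40],
  ],
)

```text
time_s: 1.85
tcp_pos: [0.453, -0.4134, 0.0535]
eef_rot: [-179.9, 0.1, -173.7]
contact_force: [0.5, -0.6, 0.1]
gripper_width: 0.0399
```

```bash
python3 -c "
from plan import *
plan([.4535,-.410,.021],-173.6)"
```

```text
t 1.85 pos [ 453.  -413.4   53.5] rot [-1.7991e+02  1.0000e-01 -1.7371e+02] F [ 0.5 -0.6  0.1] M [-0.06 -0.1   0.  ] w 39.9 left [  0.5   3.4 -32.5]
[[-0.019, 0.084, 0.813], [-0.011, 0.012, -0.014]]
[[-0.0, -0.0, 0.0], [-0.0, -0.0, -0.0]]
```

Request:
apply_moves(
  targets=[
    [[0,0.1,0.5],[0,0,0],40],
    [[0,0,0.3],[0,0,0],40],
    [[0,0,0],[0,0,0],40],
    [[0,0,0],[0,0,0],40],
  ],
)

```text
time_s: 2.25
tcp_pos: [0.4554, -0.4113, 0.0253]
eef_rot: [-179.7, 0.4, -173.7]
contact_force: [-0.0, -0.2, 0.4]
gripper_width: 0.0397
```

```bash
python3 -c "
from plan import *
plan([.4535,-.410,.021],-173.6)"
```

```text
t 2.25 pos [ 455.4 -411.3   25.3] rot [-179.66    0.43 -173.67] F [-0.  -0.2  0.4] M [-0.03 -0.06  0.04] w 39.7 left [-1.9  1.3 -4.3]
[[0.046, 0.038, 0.106], [-0.043, 0.054, -0.009]]
[[-0.0, -0.0, 0.0], [-0.0, 0.0, 0.0]]
```

Request:
apply_moves(
  targets=[
    [[0.05,0.04,0.12],[-0.04,0.05,0],40],
    [[0,0,0],[0,0,0],40],
    [[0,0,0],[0,0,0],40],
  ],
)

```text
time_s: 2.55
tcp_pos: [0.4542, -0.4105, 0.022]
eef_rot: [-179.9, 0.1, -173.6]
contact_force: [-0.2, -0.3, 0.5]
gripper_width: 0.0399
```

```bash
python3 -c "
from plan import *
plan([.4535,-.410,.021],-173.6)
import cv2
from h import crop
c=r.capture('wrist');cv2.imwrite('pics/wrist2.png',c['img'])
"
```

```text
t 2.55 pos [ 454.2 -410.5   22. ] rot [-1.7992e+02  1.2000e-01 -1.7365e+02] F [-0.2 -0.3  0.5] M [-0.04  0.01 -0.01] w 39.9 left [-0.7  0.5 -1. ]
[[0.016, 0.015, 0.024], [-0.011, 0.015, -0.006]]
[[0.0, 0.0, -0.0], [0.0, -0.0, -0.0]]
```

View pics/wrist2.png

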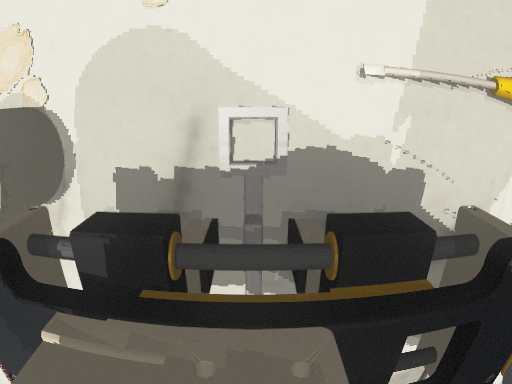

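Request:
apply_moves(
  targets=[
    [[0,0,0],[0,0,0],15],
    [[0,0,0],[0,0,0],4],
    [[0,0,0],[0,0,0],4],
    [[0,0,0],[0,0,0],4],
    [[0,0,0],[0,0,0],4],
  ],
  squeeze=40,
)

```text
time_s: 3.1
tcp_pos: [0.4543, -0.4106, 0.0224]
eef_rot: [-179.9, 0.1, -173.6]
contact_force: [-0.4, -0.1, 0.1]
gripper_width: 0.0101
```

Request:
apply_moves(
  targets=[
    [[0,0,-0.3],[0,0,0],4],
    [[0,0,-0.8],[0,0,0],4],
    [[0,0,-0.8],[0,0,0],4],
    [[0,0,-0.8],[0,0,0],4],
    [[0,0,0],[0,0,0],4],
  ],
)

```text
time_s: 3.6
tcp_pos: [0.4529, -0.4101, 0.1356]
eef_rot: [-180.0, -0.0, -173.7]
contact_force: [1.3, -0.7, -1.3]
gripper_width: 0.0097
```

```bash
python3 -c "
from plan import *
plan([.4535,-.410,.20],-173.6)
import cv2
np.savez('st3.npz',**r.get_state())
c=r.capture('wrist');np.savez('wrist3.npz',**c);cv2.imwrite('pics/wrist3.png',c['img'])
"
```

```text
t 3.6 pos [ 452.9 -410.1  135.6] rot [-1.7999e+02 -5.0000e-02 -1.7365e+02] F [ 1.3 -0.7 -1.3] M [-0.03 -0.23  0.02] w 9.7 left [ 0.6  0.1 64.4]
[[-0.009, 0.0, -1.0], [-0.001, -0.006, -0.006]]
[[-0.006, 0.001, -0.609], [0.0, -0.0, -0.0]]
[[-0.0, -0.0, -0.0], [0.0, -0.0, -0.0]]
```

View pics/wrist3.png

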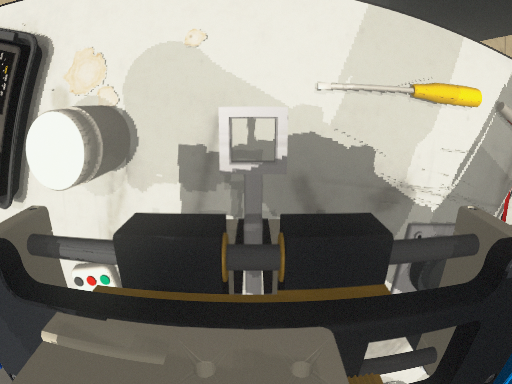

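```bash
python3 - <<'E'
from h import *
c=load('wrist3'); s=load('st3'); crop(c['img'],205,95,95,130,5,'pics/w3z.png')
E
python3 -c "
from plan import *
plan([.5775,-.180,.18],-177.1)"
```

```text
t 3.65 pos [ 451.9 -409.4  133.5] rot [ 1.7989e+02 -1.5000e-01 -1.7369e+02] F [ 0.7  0.7 -2. ] M [ 0.04 -0.07  0.05] w 9.7 left [125.6 229.4  46.5]
[[-0.7, 1.0, -0.217], [0.013, -0.019, 0.427]]
[[-0.615, 1.0, -0.209], [0.0, -0.0, -0.0]]
[[-0.615, 1.0, -0.208], [0.0, -0.0, -0.0]]
[[-0.615, 1.0, -0.209], [0.0, -0.0, -0.0]]
[[-0.615, 1.0, -0.208], [0.0, -0.0, -0.0]]
```

View pics/w3z.png

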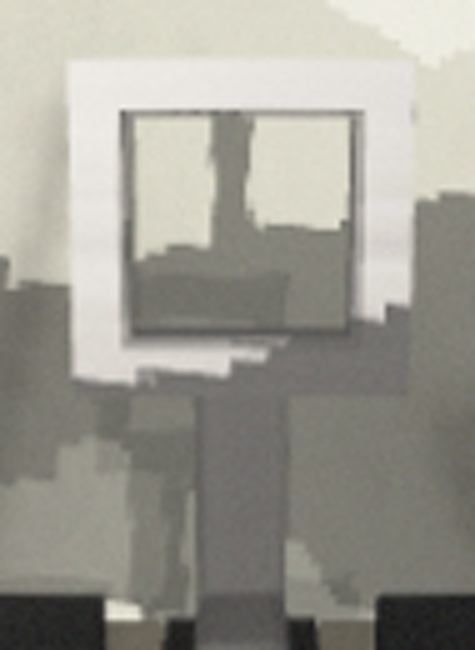

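Request:
apply_moves(
  targets=[
    [[-0.3,0.4,-0.6],[0,0,0.2],4],
    [[-0.5,0.8,-0.5],[0,0,0.2],4],
    [[-0.55,0.9,-0.15],[0,0,0],4],
    [[-0.55,0.9,0],[0,0,0],4],
    [[-0.55,0.9,0],[0,0,0],4],
  ],
)

```text
time_s: 4.15
tcp_pos: [0.5377, -0.2453, 0.1834]
eef_rot: [179.7, -0.4, -177.6]
contact_force: [1.6, -0.4, -1.5]
gripper_width: 0.0095
```

```bash
python3 - <<'E'
from h import *
c=load('wrist3'); 
f=lambda u,v,z: wonz(c,[0,0,0],[0,0,0],205+u/5-.4,95+v/5-.4,z)
o=np.array([f(u,v,.0144) for u,v in [(70,60),(414,60),(408,394),(73,383)]])
h=np.array([f(u,v,.0144) for u,v in [(121,112),(364,112),(360,342),(123,342)]])
print(o*1e3,o.mean(0)*1e3); print(h*1e3,h.mean(0)*1e3)
l=[f(198,400,.0144),f(288,400,.0144),f(195,590,.0144),f(288,590,.0144)];print(np.array(l)*1e3)
E
python3 -c "
from plan import *
plan([.5775,-.180,.18],-177.1)"
```

```text
[[ 72.02475866 -18.53672104  14.4       ]
 [ 72.04786535  17.26919345  14.4       ]
 [ 36.28257946  17.29879709  14.4       ]
 [ 37.49003234 -18.81782767  14.4       ]] [54.46130895 -0.69663954 14.4       ]
[[ 66.4640508  -13.24282435  14.4       ]
 [ 66.48005309  12.08153563  14.4       ]
 [ 41.96146598  11.98759245  14.4       ]
 [ 41.95471352 -13.33083588  14.4       ]] [54.21507085 -0.62613304 14.4       ]
[[35.58536294 -5.34945314 14.4       ]
 [35.58759444  4.33357718 14.4       ]
 [13.87415715 -5.84648262 14.4       ]
 [13.87386409  4.53546945 14.4       ]]
t 4.15 pos [ 537.7 -245.3  183.4] rot [ 179.7    -0.4  -177.57] F [ 1.6 -0.4 -1.5] M [-0.15 -0.19  0.01] w 9.5 left [39.8 65.3 -3.4]
[[-0.669, 1.0, 0.054], [0.037, -0.05, -0.059]]
[[-0.399, 0.586, 0.032], [0.0, -0.0, -0.0]]
[[0.0, -0.0, -0.0], [0.0, -0.0, -0.0]]
```

Request:
apply_moves(
  targets=[
    [[-0.6,0.9,0],[0,0,0],4],
    [[-0.2,0.35,0],[0,0,0],4],
    [[0,0,0],[0,0,0],4],
    [[0,0,0],[0,0,0],4],
  ],
)

```text
time_s: 4.55
tcp_pos: [0.5686, -0.1871, 0.1813]
eef_rot: [179.6, -0.6, -177.3]
contact_force: [0.7, -0.5, -0.6]
gripper_width: 0.0097
```

```bash
python3 -c "
from plan import *
plan([.5775,-.180,.18],-177.1)
import cv2
from h import crop
np.savez('st4.npz',**r.get_state())
c=r.capture('wrist');np.savez('wrist4.npz',**c);cv2.imwrite('pics/wrist4.png',c['img'])
crop(c['img'],190,70,130,150,4,'pics/w4z.png')
"
```

```text
t 4.55 pos [ 568.6 -187.1  181.3] rot [ 179.62   -0.62 -177.27] F [ 0.7 -0.5 -0.6] M [-0.12 -0.02  0.03] w 9.7 left [ 8.9  7.1 -1.3]
[[-0.232, 0.167, 0.032], [0.047, -0.077, -0.021]]
[[-0.0, 0.0, -0.0], [0.0, -0.0, 0.0]]
```

View pics/wrist4.png

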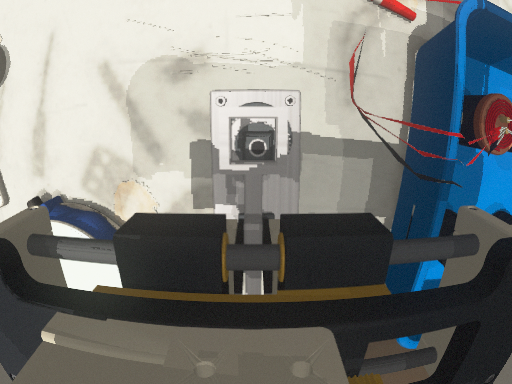

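View pics/w4z.png

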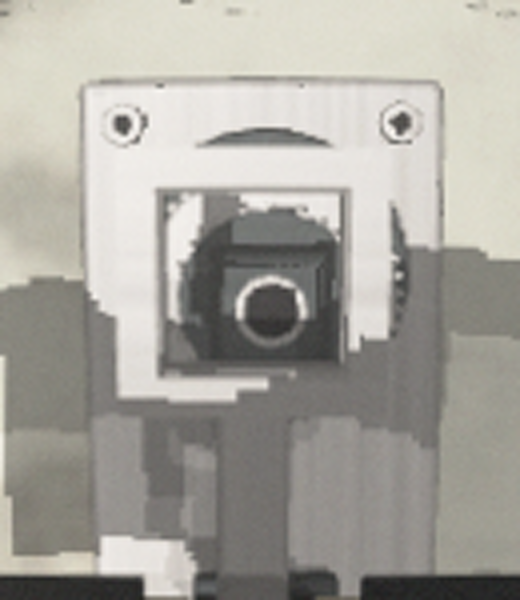

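```bash
cat > hd.py <<'E'
from h import *
def off(c,s,u,v,z=.109,hole=(.0542,-.0006)):
    p=wonz(c,s['tcp_pos'],s['eef_rot'],u,v,z)
    R=Ro.from_euler('xyz',s['eef_rot'],degrees=True)
    t=R.inv().apply(p-s['tcp_pos']); 
    print('world',np.round(p*1e3,1),'tool',np.round(t*1e3,1),'shift xy mm',np.round((t[:2]-hole)*1e3,1)); return p
E
python3 - <<'E'
from hd import *
c=load('wrist4');s=load('st4'); g=lambda u,v:(190+u/4-.38,70+v/4-.38)
off(c,s,*g(271,311)); off(c,s,*g(270,310))
F=lambda u,v,z=.01: wonz(c,s['tcp_pos'],s['eef_rot'],*g(u,v),z)[:2]
a=lambda d:np.degrees(np.arctan2(d[1],d[0]))
print('yaw', a(F(95,550)-F(84,90)), a(F(438,560)-F(441,90)), a(F(400,121)-F(123,123))-90, a(F(438,83)-F(84,84))-90)
print(F(84,84),F(440,82),np.linalg.norm(F(84,84)-F(440,82)),(F(400,121)+F(123,123))/2)
E
```

```text
world [ 525.1 -186.1  109. ] tool [42.6  2.7 72.8] shift xy mm [-11.6   3.3]
world [ 524.9 -186.2  109. ] tool [42.8  2.5 72.8] shift xy mm [-11.4   3.1]
yaw 2.7803980862835402 3.9702995017546967 3.2822042093546884 3.047211672965034
[ 0.47856541 -0.23491735] [ 0.47332992 -0.14190089] 0.09316368312735679 [ 0.48661248 -0.18806732]
```

```bash
python3 -c "
from plan import *
plan([.5791,-.1825,.165],-176.9)"
```

```text
t 4.6 pos [ 568.4 -187.5  181.3] rot [ 179.62   -0.62 -177.3 ] F [-0.2  0.5 -0.7] M [ 0.02 -0.05  0.  ] w 9.5 left [ 10.7   5.  -16.3]
[[-0.278, 0.11, 0.406], [0.048, -0.078, -0.051]]
[[0.0, -0.0, -0.0], [-0.0, 0.0, 0.0]]
```

Request:
apply_moves(
  targets=[
    [[-0.28,0.11,0.25],[0.05,-0.08,-0.05],4],
    [[0,0,0],[0,0,0],4],
    [[0,0,0],[0,0,0],4],
  ],
)

```text
time_s: 4.9
tcp_pos: [0.5772, -0.1858, 0.1708]
eef_rot: [-180.0, -0.1, -177.1]
contact_force: [0.5, -0.5, -1.6]
gripper_width: 0.0099
```

```bash
python3 -c "
from plan import *
plan([.5791,-.1825,.165],-176.9)"
```

```text
t 4.9 pos [ 577.2 -185.8  170.8] rot [-1.7997e+02 -6.0000e-02 -1.7712e+02] F [ 0.5 -0.5 -1.6] M [ 0.02 -0.02  0.04] w 9.9 left [ 1.9  3.3 -5.8]
[[-0.051, 0.08, 0.145], [-0.003, -0.008, -0.028]]
[[-0.0, -0.0, -0.0], [-0.0, 0.0, -0.0]]
```

Request:
apply_moves(
  targets=[
    [[-0.05,0.09,0.3],[0,0,-0.03],4],
    [[0,0,0],[0,0,0],4],
    [[0,0,0],[0,0,0],4],
  ],
)

```text
time_s: 5.2
tcp_pos: [0.5779, -0.1838, 0.1582]
eef_rot: [-180.0, -0.1, -177.0]
contact_force: [0.8, 0.1, 0.0]
gripper_width: 0.0091
```

```bash
python3 -c "
from plan import *
plan([.5791,-.1825,.160],-176.9)
import cv2
from h import crop
np.savez('st5.npz',**r.get_state())
c=r.capture('wrist');np.savez('wrist5.npz',**c)
crop(c['img'],210,90,90,130,6,'pics/w5z.png')
"
```

```text
t 5.2 pos [ 577.9 -183.8  158.2] rot [-1.7998e+02 -8.0000e-02 -1.7703e+02] F [0.8 0.1 0. ] M [-0.05 -0.11 -0.02] w 9.1 left [1.2 1.3 1.8]
[[-0.03, 0.03, -0.045], [-0.002, -0.01, -0.016]]
[[-0.0, -0.0, 0.0], [-0.0, 0.0, 0.0]]
```

View pics/w5z.png

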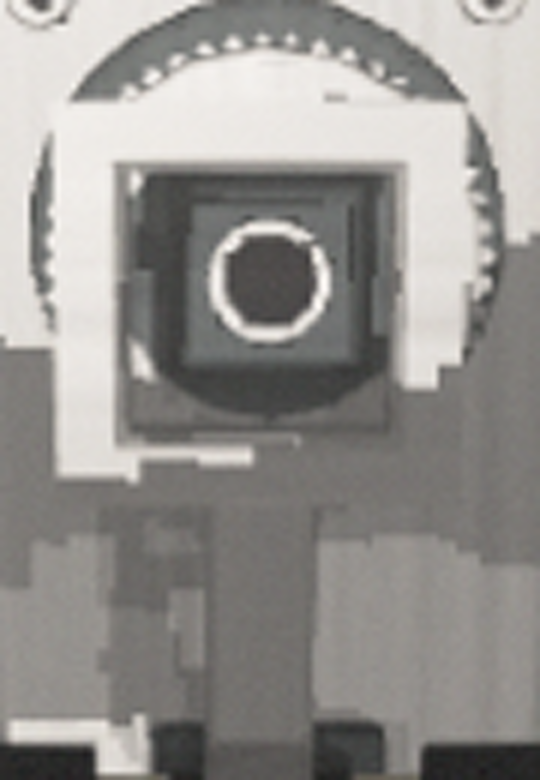

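```bash
python3 - <<'E'
from hd import *
c=load('wrist5');s=load('st5'); g=lambda u,v:(210+u/6-.42,90+v/6-.42)
f=lambda u,v,z: wonz(c,[0,0,0],[0,0,0],*g(u,v),z)
h=np.array([f(u,v,.0144) for u,v in [(115,162),(408,162),(404,440),(117,443)]]);print(h*1e3,h.mean(0)*1e3)
hole=h.mean(0)[:2]
off(c,s,*g(270,280),hole=hole); off(c,s,*g(273,278),hole=hole)
E
```

```text
[[ 66.6387866  -13.26909788  14.4       ]
 [ 66.65579434  12.17344149  14.4       ]
 [ 41.96313457  12.15450523  14.4       ]
 [ 41.68405657 -13.39886145  14.4       ]] [54.23544302 -0.58500315 14.4       ]
world [ 525.  -186.1  109. ] tool [52.9  0.5 49.3] shift xy mm [-1.3  1. ]
world [ 524.8 -185.7  109. ] tool [53.1  0.8 49.3] shift xy mm [-1.1  1.4]
```

Request:
apply_moves(
  targets=[
    [[-0.03,0.035,0.15],[0,-0.01,-0.015],4],
    [[0,0,0.15],[0,0,0],4],
    [[0,0,0],[0,0,0],4],
    [[0,0,0],[0,0,0],4],
  ],
)

```text
time_s: 5.65
tcp_pos: [0.579, -0.1821, 0.1451]
eef_rot: [-180.0, -0.0, -176.9]
contact_force: [0.2, -0.6, -1.2]
gripper_width: 0.0095
```

```bash
python3 -c "
from plan import *
plan([.5791,-.1825,.138],-176.9)
import cv2
from h import crop
np.savez('st6.npz',**r.get_state())
c=r.capture('wrist');np.savez('wrist6.npz',**c)
crop(c['img'],210,90,90,130,6,'pics/w6z.png')
"
```

```text
t 5.65 pos [ 579.  -182.1  145.1] rot [-179.99   -0.   -176.9 ] F [ 0.2 -0.6 -1.2] M [-0.06  0.01 -0.01] w 9.5 left [ 0.1 -0.4 -7.1]
[[-0.003, -0.011, 0.179], [-0.001, -0.0, 0.0]]
[[-0.0, 0.0, -0.0], [0.0, -0.0, 0.0]]
```

View pics/w6z.png

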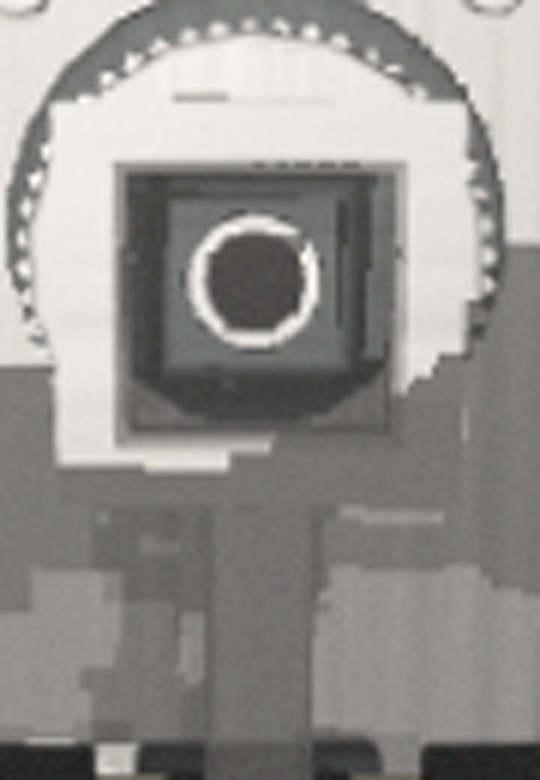

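```bash
python3 - <<'E'
from hd import *
c=load('wrist6');s=load('st6'); g=lambda u,v:(210+u/6-.42,90+v/6-.42)
off(c,s,*g(255,282)); off(c,s,*g(257,283))
E
```

```text
world [ 525.1 -186.1  109. ] tool [54.  -1.1 36.1] shift xy mm [-0.2 -0.5]
world [ 525.2 -185.9  109. ] tool [53.9 -0.9 36.1] shift xy mm [-0.3 -0.3]
```

Request:
apply_moves(
  targets=[
    [[0,-0.01,0.2],[0,0,0],4],
    [[0,0,0],[0,0,0],4],
    [[0,0,0.15],[0,0,0],4],
    [[0,0,0],[0,0,0],4],
  ],
)

```text
time_s: 6.1
tcp_pos: [0.5789, -0.1824, 0.13]
eef_rot: [180.0, -0.0, -176.9]
contact_force: [-0.8, 0.1, -1.3]
gripper_width: 0.0097
```

```bash
python3 -c "
from plan import *
plan([.5791,-.1825,.1164],-176.9)"
```

```text
t 6.1 pos [ 578.9 -182.4  130. ] rot [ 180.    -0.  -176.9] F [-0.8  0.1 -1.3] M [ 0.    0.07 -0.04] w 9.7 left [  0.2  -0.1 -13.6]
[[-0.004, -0.003, 0.34], [0.001, -0.0, 0.0]]
[[-0.0, -0.0, -0.0], [-0.0, -0.0, 0.0]]
```

Request:
apply_moves(
  targets=[
    [[0,0,0.12],[0,0,0],4],
    [[0,0,0],[0,0,0],4],
  ],
)

```text
time_s: 6.3
tcp_pos: [0.579, -0.1824, 0.1247]
eef_rot: [180.0, -0.0, -176.9]
contact_force: [-0.7, 0.2, -1.4]
gripper_width: 0.0098
```

```bash
python3 -c "
from plan import *
plan([.5791,-.1825,.1164],-176.9)"
```

```text
t 6.3 pos [ 579.  -182.4  124.7] rot [ 180.    -0.  -176.9] F [-0.7  0.2 -1.4] M [-0.05 -0.   -0.02] w 9.8 left [ 0.1 -0.1 -8.3]
[[-0.003, -0.002, 0.207], [0.0, -0.0, 0.0]]
[[-0.0, -0.0, 0.0], [0.0, -0.0, 0.0]]
```

Now inside the taper, with the force unchanged.

Request:
apply_moves(
  targets=[
    [[0,0,0.08],[0,0,0],4],
    [[0,0,0],[0,0,0],4],
  ],
)

```text
time_s: 6.5
tcp_pos: [0.579, -0.1824, 0.1212]
eef_rot: [-180.0, -0.0, -176.9]
contact_force: [0.1, -0.4, -1.5]
gripper_width: 0.0097
```

Request:
apply_moves(
  targets=[
    [[0,0,0.06],[0,0,0],4],
    [[0,0,0],[0,0,0],4],
  ],
)

```text
time_s: 6.7
tcp_pos: [0.5791, -0.1824, 0.1187]
eef_rot: [-180.0, 0.0, -176.9]
contact_force: [-0.4, 0.1, -2.0]
gripper_width: 0.0098
```

Request:
apply_moves(
  targets=[
    [[0,0,0.05],[0,0,0],4],
    [[0,0,0],[0,0,0],4],
  ],
)

```text
time_s: 6.9
tcp_pos: [0.5792, -0.1824, 0.1167]
eef_rot: [-180.0, 0.0, -176.9]
contact_force: [0.4, -0.3, -1.2]
gripper_width: 0.0099
```

```bash
python3 -c "
from plan import *
plan([.5791,-.1825,.1164],-176.9)
import cv2
from h import crop
np.savez('st7.npz',**r.get_state())
c=r.capture('wrist');np.savez('wrist7.npz',**c)
crop(c['img'],210,90,90,130,6,'pics/w7z.png')
"
```

```text
t 6.9 pos [ 579.2 -182.4  116.7] rot [-1.7999e+02  3.0000e-02 -1.7689e+02] F [ 0.4 -0.3 -1.2] M [-0.03  0.07 -0.  ] w 9.9 left [-0.1 -0.1 -0.3]
[[0.003, -0.001, 0.007], [-0.001, 0.004, 0.001]]
```

View pics/w7z.png

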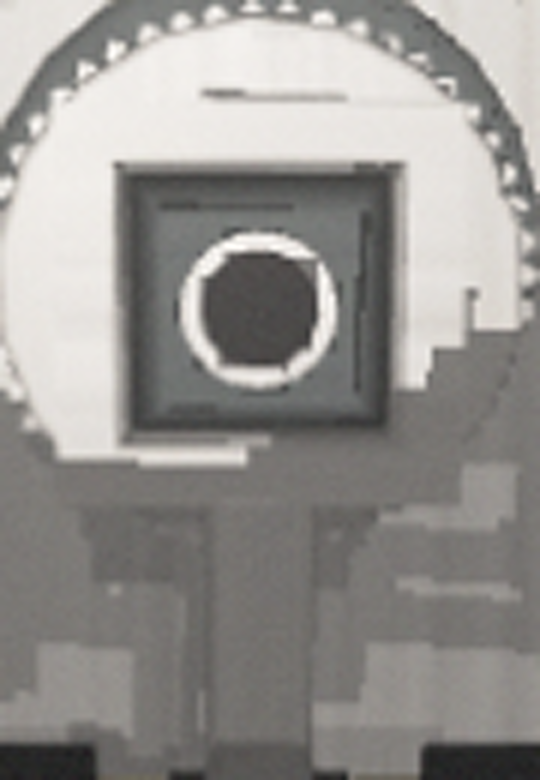

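Request:
apply_moves(
  targets=[
    [[0,0,0.025],[0,0,0],4],
    [[0,0,0.01],[0,0,0],4],
  ],
)

```text
time_s: 7.15
tcp_pos: [0.5795, -0.1825, 0.1164]
eef_rot: [-180.0, 0.1, -176.9]
contact_force: [-2.6, 0.8, 3.8]
gripper_width: 0.0095
```

Request:
apply_moves(
  targets=[
    [[0,0,0],[0,0,0],14],
    [[0,0,0],[0,0,0],25],
    [[0,0,0],[0,0,0],30],
    [[0,0,-0.5],[0,0,0],30],
    [[0,0,-0.7],[0,0,0],30],
  ],
)

```text
time_s: 7.65
tcp_pos: [0.5775, -0.1823, 0.1615]
eef_rot: [180.0, -0.3, -176.9]
contact_force: [0.5, 0.0, -0.1]
gripper_width: 0.0298
```

Request:
apply_moves(
  targets=[
    [[0,0,-0.6],[0,0,0],30],
    [[0,0,0],[0,0,0],80],
    [[0,0,0],[0,0,0],87],
  ],
)

```text
time_s: 7.95
tcp_pos: [0.5794, -0.1826, 0.19]
eef_rot: [-180.0, 0.0, -176.9]
contact_force: [0.2, -0.7, 0.0]
gripper_width: 0.0407
```

```bash
python3 -c "
from plan import *
import cv2
from h import crop
plan([.525,-.1855,.15],-176.9)
np.savez('st8.npz',**r.get_state())
c=r.capture('wrist');np.savez('wrist8.npz',**c);cv2.imwrite('pics/wrist8.png',c['img'])
c=r.capture('scene');np.savez('scene8.npz',**c);crop(c['img'],160,120,130,110,5,'pics/s8z.png')
"
```

```text
t 7.95 pos [ 579.4 -182.6  190. ] rot [-1.7996e+02  3.0000e-02 -1.7688e+02] F [ 0.2 -0.7  0. ] M [-0.06  0.   -0.05] w 40.7 left [-54.4  -2.9 -40. ]
[[1.0, 0.003, 0.732], [-0.004, 0.004, 0.003]]
[[0.363, 0.0, 0.266], [-0.0, -0.0, -0.0]]
[[0.0, 0.0, 0.0], [-0.0, -0.0, -0.0]]
```

View pics/wrist8.png

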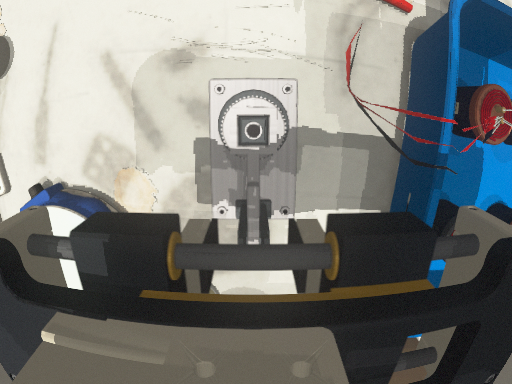

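View pics/s8z.png

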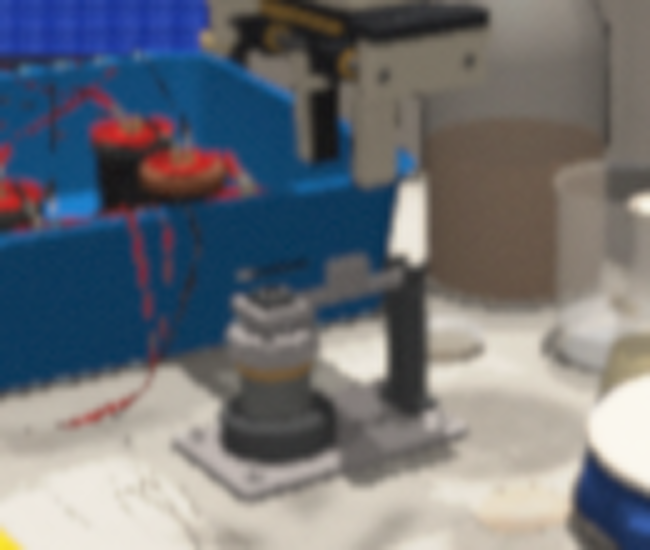

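```bash
python3 -c "
from plan import *
print(r.get_state()['joints'])
plan([.5252,-.1854,.165],-134,n=8)"
```

```text
[ 9.29974628e-01  1.65097075e+01 -1.25322414e+01  5.54626353e-02
 -6.09551411e+01 -8.78259144e+01]
t 8.05 pos [ 579.4 -182.7  189.7] rot [-179.95    0.   -176.87] F [0.5 0.  0.2] M [-0.03 -0.06 -0.  ] w 48.7 left [-54.2  -2.7 -24.7]
[[1.0, 0.006, 0.454], [-0.001, -0.0, -1.0]]
[[0.353, 0.051, 0.163], [-0.001, -0.0, -1.0]]
[[0.0, 0.001, -0.0], [-0.001, -0.001, -1.0]]
[[0.0, -0.0, -0.0], [-0.001, -0.001, -1.0]]
[[0.0, -0.0, -0.0], [-0.001, -0.0, -1.0]]
[[0.001, -0.0, -0.0], [-0.001, -0.0, -0.359]]
[[-0.0, -0.0, -0.0], [0.0, -0.0, 0.0]]
```

Request:
apply_moves(
  targets=[
    [[1,0,0.3],[0,0,-1],87],
    [[0.25,0.05,0.1],[0,0,-1],87],
    [[0,0,0],[0,0,-1],87],
    [[0,0,0],[0,0,-1],87],
    [[0,0,0],[0,0,-1],87],
  ],
)

```text
time_s: 8.55
tcp_pos: [0.5244, -0.1848, 0.1677]
eef_rot: [179.7, -0.3, -135.5]
contact_force: [-0.1, -0.2, 0.0]
gripper_width: 0.0855
```

```bash
python3 -c "
from plan import *
plan([.5252,-.1854,.165],-134,n=8)"
```

```text
t 8.55 pos [ 524.4 -184.8  167.7] rot [ 179.67   -0.34 -135.53] F [-0.1 -0.2  0. ] M [-0.   -0.05 -0.03] w 85.5 left [ 0.8 -0.6 -2.7]
[[-0.003, -0.025, 0.068], [0.041, -0.042, -0.191]]
[[0.0, -0.0, 0.0], [0.0, -0.0, -0.0]]
```

Request:
apply_moves(
  targets=[
    [[0,-0.025,0.05],[0.04,-0.04,0],87],
    [[0,0,0],[0,0,0],87],
    [[0,0,0],[0,0,0],87],
  ],
)

```text
time_s: 8.85
tcp_pos: [0.524, -0.1855, 0.1634]
eef_rot: [179.9, -0.1, -135.8]
contact_force: [0.1, -0.2, 0.3]
gripper_width: 0.0873
```

```bash
python3 -c "
from plan import *
plan([.5252,-.1854,.077],-134,n=8)
import cv2
c=r.capture('wrist');cv2.imwrite('pics/wrist9.png',c['img'])
"
```

```text
t 8.85 pos [ 524.  -185.5  163.4] rot [ 1.7987e+02 -1.3000e-01 -1.3582e+02] F [ 0.1 -0.2  0.3] M [ 0.04 -0.01  0.02] w 87.3 left [  1.2   0.1 -86.4]
[[-0.012, -0.011, 1.0], [0.016, -0.016, -0.227]]
[[-0.01, -0.009, 1.0], [0.0, 0.0, -0.0]]
[[-0.002, -0.002, 0.161], [0.0, 0.0, -0.0]]
[[0.0, 0.0, -0.0], [0.0, 0.0, -0.0]]
```

View pics/wrist9.png

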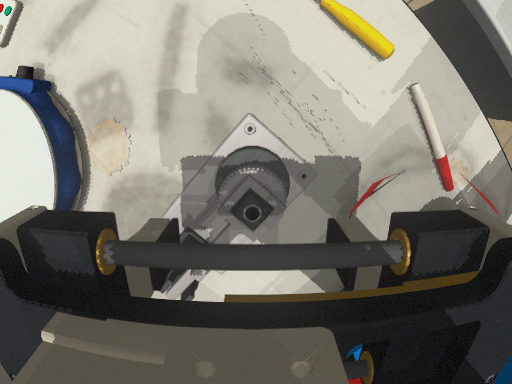

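Request:
apply_moves(
  targets=[
    [[-0.02,-0.01,0.6],[0.015,-0.015,-0.2],87],
    [[0,0,0.5],[0,0,0],87],
    [[0,0,0],[0,0,0],87],
    [[0,0,0],[0,0,0],87],
  ],
)

```text
time_s: 9.3
tcp_pos: [0.5258, -0.1853, 0.1193]
eef_rot: [-179.9, 0.0, -134.5]
contact_force: [1.5, 0.4, -0.2]
gripper_width: 0.087
```

```bash
python3 -c "
from plan import *
plan([.5252,-.1854,.077],-134,n=8)"
```

```text
t 9.3 pos [ 525.8 -185.3  119.3] rot [-1.7992e+02  5.0000e-02 -1.3454e+02] F [ 1.5  0.4 -0.2] M [ 0.03  0.01 -0.01] w 87.0 left [ -0.6  -0.1 -42.3]
[[0.013, 0.011, 1.0], [-0.01, 0.006, -0.068]]
[[0.001, 0.0, 0.058], [-0.0, -0.0, 0.0]]
[[-0.0, 0.0, -0.0], [-0.0, -0.0, 0.0]]
```

Request:
apply_moves(
  targets=[
    [[0.01,0.01,0.5],[0,0,-0.06],87],
    [[0,0,0.4],[0,0,0],87],
    [[0,0,0],[0,0,0],80],
    [[0,0,0],[0,0,0],72],
  ],
)

```text
time_s: 9.7
tcp_pos: [0.5283, -0.1857, 0.0871]
eef_rot: [-179.6, 0.2, -134.2]
contact_force: [0.1, 0.9, 0.3]
gripper_width: 0.077
```

```bash
python3 -c "
from plan import *
plan([.5252,-.1854,.077],-134,n=8)"
```

```text
t 9.7 pos [ 528.3 -185.7   87.1] rot [-179.64    0.23 -134.16] F [0.1 0.9 0.3] M [ 0.03  0.01 -0.02] w 77.0 left [ -3.1   0.3 -10.1]
[[0.049, 0.062, 0.251], [-0.045, 0.029, -0.02]]
[[0.0, 0.0, -0.0], [0.0, 0.0, -0.0]]
```

Request:
apply_moves(
  targets=[
    [[0.05,0.06,0.28],[-0.045,0.03,-0.02],72],
    [[0,0,0],[0,0,0],70],
    [[0,0,0],[0,0,0],66],
  ],
)

```text
time_s: 10.0
tcp_pos: [0.5265, -0.1856, 0.0776]
eef_rot: [-179.9, 0.1, -134.0]
contact_force: [0.1, 0.3, 0.8]
gripper_width: 0.0677
```

```bash
python3 -c "
from plan import *
plan([.5252,-.1854,.077],-134,n=8)"
```

```text
t 10.0 pos [ 526.5 -185.6   77.6] rot [-1.7987e+02  1.1000e-01 -1.3400e+02] F [0.1 0.3 0.8] M [ 0.01 -0.05 -0.03] w 67.7 left [-1.3  0.2 -0.6]
[[0.02, 0.027, 0.015], [-0.017, 0.014, -0.0]]
[[-0.0, 0.0, 0.0], [0.0, -0.0, -0.0]]
```

Request:
apply_moves(
  targets=[
    [[0.02,0.027,0],[-0.015,0.015,0],62],
    [[0,0,0],[0,0,0],57],
    [[0,0,0],[0,0,0],50],
    [[0,0,0],[0,0,0],50],
    [[0,0,0],[0,0,0],50],
  ],
  squeeze=15,
)

```text
time_s: 10.5
tcp_pos: [0.5252, -0.1852, 0.0784]
eef_rot: [-180.0, 0.0, -134.0]
contact_force: [0.7, 0.3, -1.0]
gripper_width: 0.0538
```

```bash
python3 -c "
from plan import *
plan([.5252,-.1854,.077],-134,n=8)"
```

```text
t 10.5 pos [ 525.2 -185.2   78.4] rot [-1.7998e+02  2.0000e-02 -1.3401e+02] F [ 0.7  0.3 -1. ] M [-0.   -0.02  0.  ] w 53.8 left [ 0.  -0.2 -1.4]
[[0.004, -0.005, 0.034], [-0.002, 0.002, -0.001]]
[[-0.0, 0.0, 0.0], [-0.0, 0.0, -0.0]]
```

Request:
apply_moves(
  targets=[
    [[0,0,0],[0,0,0],45],
    [[0,0,0],[0,0,0],45],
    [[0,0,0.005],[0,0,0.5],45],
    [[0,0,0.005],[0,0,0.5],45],
  ],
  squeeze=50,
)

```text
time_s: 10.9
tcp_pos: [0.5252, -0.1852, 0.0782]
eef_rot: [-180.0, 0.0, -142.2]
contact_force: [-0.5, 1.5, 1.6]
gripper_width: 0.0531
```

```bash
python3 -c "
from plan import *
plan([.5252,-.1854,.077],-134,n=0)"
```

```text
t 10.9 pos [ 525.2 -185.2   78.2] rot [-1.7997e+02  1.0000e-02 -1.4217e+02] F [-0.5  1.5  1.6] M [0.33 0.27 0.1 ] w 53.1 left [-0.  -0.2 -1.2]
```

Request:
apply_moves(
  targets=[
    [[0,0,0.005],[0,0,0.4],45],
    [[0,0,0.005],[0,0,0.4],45],
  ],
)

```text
time_s: 11.1
tcp_pos: [0.5253, -0.1853, 0.0779]
eef_rot: [-180.0, 0.0, -148.8]
contact_force: [0.4, 0.7, -0.8]
gripper_width: 0.0529
```

```bash
python3 -c "
from plan import *
plan([.5252,-.1854,.077],-134,n=0)"
```

```text
t 11.1 pos [ 525.3 -185.3   77.9] rot [-1.7997e+02  1.0000e-02 -1.4885e+02] F [ 0.4  0.7 -0.8] M [0.15 0.07 0.1 ] w 52.9 left [-0.1 -0.1 -0.9]
```

Request:
apply_moves(
  targets=[
    [[0,0,0.005],[0,0,0.4],45],
    [[0,0,0.005],[0,0,0.4],45],
  ],
)

```text
time_s: 11.3
tcp_pos: [0.5253, -0.1853, 0.0775]
eef_rot: [-180.0, 0.0, -155.5]
contact_force: [-0.6, 0.9, 0.2]
gripper_width: 0.0535
```

```bash
python3 -c "
from plan import *
plan([.5252,-.1854,.077],-134,n=0)"
```

```text
t 11.3 pos [ 525.3 -185.3   77.5] rot [-1.7996e+02  1.0000e-02 -1.5550e+02] F [-0.6  0.9  0.2] M [0.24 0.14 0.07] w 53.5 left [-0.1 -0.1 -0.5]
```

Request:
apply_moves(
  targets=[
    [[0,0,0.005],[0,0,0.4],45],
    [[0,0,0.005],[0,0,0.4],45],
  ],
)

```text
time_s: 11.5
tcp_pos: [0.5253, -0.1853, 0.0772]
eef_rot: [-180.0, 0.0, -162.2]
contact_force: [-1.2, 0.8, 0.8]
gripper_width: 0.0531
```

```bash
python3 -c "
from plan import *
plan([.5252,-.1854,.077],-134,n=0)"
```

```text
t 11.5 pos [ 525.3 -185.3   77.2] rot [-1.7996e+02  1.0000e-02 -1.6216e+02] F [-1.2  0.8  0.8] M [0.18 0.15 0.04] w 53.1 left [-0.1 -0.1 -0.2]
```

Request:
apply_moves(
  targets=[
    [[0,0,0.006],[0,0,0.4],45],
    [[0,0,0.006],[0,0,0.4],45],
  ],
)

```text
time_s: 11.7
tcp_pos: [0.5253, -0.1854, 0.0768]
eef_rot: [-179.9, 0.0, -168.8]
contact_force: [-1.3, 1.1, 1.0]
gripper_width: 0.0531
```

```bash
python3 -c "
from plan import *
plan([.5252,-.1854,.077],-134,n=0)"
```

```text
t 11.7 pos [ 525.3 -185.4   76.8] rot [-179.95    0.   -168.81] F [-1.3  1.1  1. ] M [0.23 0.28 0.09] w 53.1 left [-0.1 -0.   0.2]
```

Request:
apply_moves(
  targets=[
    [[0,0,0.006],[0,0,0.4],45],
    [[0,0,0.006],[0,0,0.4],45],
  ],
)

```text
time_s: 11.9
tcp_pos: [0.5254, -0.1853, 0.0765]
eef_rot: [-179.9, 0.0, -175.5]
contact_force: [-0.2, 3.2, 1.0]
gripper_width: 0.0531
```

```bash
python3 -c "
from plan import *
plan([.5252,-.1854,.077],-134,n=0)"
```

```text
t 11.9 pos [ 525.4 -185.3   76.5] rot [-1.7995e+02  2.0000e-02 -1.7545e+02] F [-0.2  3.2  1. ] M [1.19 0.05 0.23] w 53.1 left [-0.2 -0.1  0.5]
```

Request:
apply_moves(
  targets=[
    [[0,0,0],[0,0,0],45],
  ],
)

```text
time_s: 12.0
tcp_pos: [0.5255, -0.1852, 0.0765]
eef_rot: [-179.9, 0.0, -175.5]
contact_force: [0.2, 1.2, 0.3]
gripper_width: 0.0529
```

```bash
python3 -c "
from plan import *
plan([.5252,-.1854,.077],-134,n=0)"
```

```text
t 12.0 pos [ 525.5 -185.2   76.5] rot [-1.7995e+02  2.0000e-02 -1.7548e+02] F [0.2 1.2 0.3] M [0.23 0.18 0.15] w 52.9 left [-0.3 -0.2  0.5]
```

Request:
apply_moves(
  targets=[
    [[0,0,0.003],[0,0,0.25],45],
  ],
)

```text
time_s: 12.1
tcp_pos: [0.5257, -0.1851, 0.0765]
eef_rot: [-179.9, 0.0, -177.4]
contact_force: [0.0, 3.2, 0.1]
gripper_width: 0.0529
```

```bash
python3 -c "
from plan import *
plan([.5252,-.1854,.077],-134,n=0)"
```

```text
t 12.1 pos [ 525.7 -185.1   76.5] rot [-1.7995e+02  4.0000e-02 -1.7737e+02] F [0.  3.2 0.1] M [ 0.94 -0.    0.4 ] w 52.9 left [-0.5 -0.3  0.5]
```

Request:
apply_moves(
  targets=[
    [[0,0,0.003],[0,0,0.25],45],
  ],
)

```text
time_s: 12.2
tcp_pos: [0.5258, -0.1849, 0.0764]
eef_rot: [-179.9, 0.1, -179.3]
contact_force: [-0.4, 3.8, 0.3]
gripper_width: 0.0533
```

```bash
python3 -c "
from plan import *
plan([.5252,-.1854,.077],-134,n=0)"
```

```text
t 12.2 pos [ 525.8 -184.9   76.4] rot [-1.7995e+02  5.0000e-02 -1.7929e+02] F [-0.4  3.8  0.3] M [0.92 0.05 0.58] w 53.3 left [-0.6 -0.5  0.6]
```

Request:
apply_moves(
  targets=[
    [[0,0,0.003],[0,0,0.25],45],
  ],
)

```text
time_s: 12.3
tcp_pos: [0.5259, -0.1848, 0.0764]
eef_rot: [-179.9, 0.0, 178.8]
contact_force: [-0.8, 2.1, 1.2]
gripper_width: 0.053
```

```bash
python3 -c "
from plan import *
plan([.5252,-.1854,.077],-134,n=0)"
```

```text
t 12.3 pos [ 525.9 -184.8   76.4] rot [-1.7993e+02  5.0000e-02  1.7881e+02] F [-0.8  2.1  1.2] M [0.06 0.32 0.66] w 53.0 left [-0.7 -0.6  0.6]
```

```bash
python3 -c "
from plan import *
plan([.5252,-.1854,.077],-134,n=0)
import cv2
from h import crop
c=r.capture('wrist');cv2.imwrite('pics/wrist10.png',c['img']);np.savez('wrist10.npz',**c)
crop(c['img'],190,120,130,130,5,'pics/w10z.png')
"
```

```text
t 12.3 pos [ 525.9 -184.8   76.4] rot [-1.7993e+02  5.0000e-02  1.7881e+02] F [-0.8  2.1  1.2] M [0.06 0.32 0.66] w 53.0 left [-0.7 -0.6  0.6]
```

View pics/w10z.png

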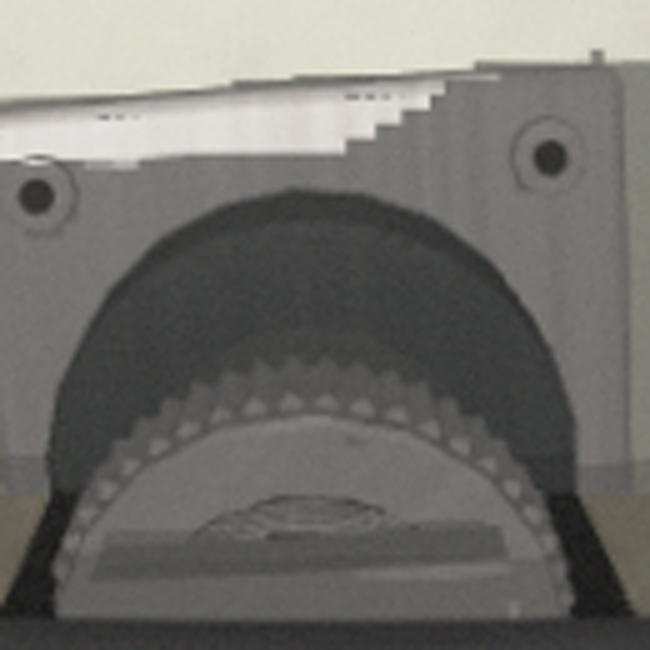

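Request:
apply_moves(
  targets=[
    [[0,0,0.005],[0,0,0.35],45],
    [[0,0,0.005],[0,0,0.35],45],
  ],
  squeeze=58,
)

```text
time_s: 12.55
tcp_pos: [0.526, -0.185, 0.0762]
eef_rot: [-179.9, 0.0, 173.3]
contact_force: [-0.4, 1.9, 2.4]
gripper_width: 0.0532
```

```bash
python3 -c "
from plan import *
plan([.5252,-.1854,.077],-134,n=0)"
```

```text
t 12.55 pos [ 526.  -185.    76.2] rot [-1.7990e+02  4.0000e-02  1.7332e+02] F [-0.4  1.9  2.4] M [0.19 0.3  0.65] w 53.2 left [-0.8 -0.4  0.8]
```

Request:
apply_moves(
  targets=[
    [[0,0,0.005],[0,0,0.35],45],
    [[0,0,0.005],[0,0,0.35],45],
  ],
)

```text
time_s: 12.75
tcp_pos: [0.526, -0.1851, 0.0761]
eef_rot: [-179.9, 0.0, 167.9]
contact_force: [-1.3, 0.1, 2.1]
gripper_width: 0.053
```

```bash
python3 -c "
from plan import *
plan([.5252,-.1854,.077],-134,n=0)
import cv2
from h import crop
c=r.capture('wrist');cv2.imwrite('pics/wrist11.png',c['img']);np.savez('wrist11.npz',**c)
crop(c['img'],190,120,130,130,5,'pics/w11z.png')
"
```

```text
t 12.75 pos [ 526.  -185.1   76.1] rot [-1.7985e+02  5.0000e-02  1.6788e+02] F [-1.3  0.1  2.1] M [0.29 0.35 0.69] w 53.0 left [-0.8 -0.3  0.9]
```

View pics/w11z.png

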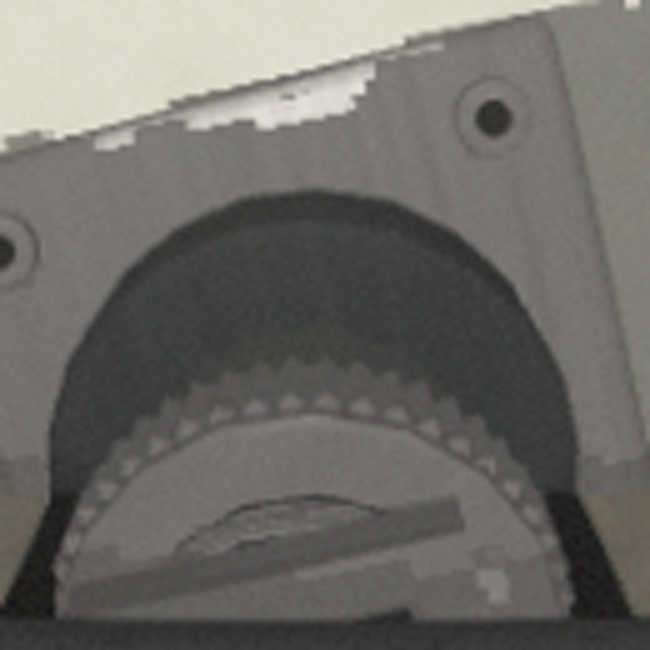

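Request:
apply_moves(
  targets=[
    [[0,0,0.005],[0,0,0.35],45],
    [[0,0,0.005],[0,0,0.35],45],
  ],
)

```text
time_s: 13.0
tcp_pos: [0.526, -0.1852, 0.076]
eef_rot: [-179.8, 0.1, 162.4]
contact_force: [-0.9, 0.9, 1.7]
gripper_width: 0.0529
```

```bash
python3 -c "
from plan import *
plan([.5252,-.1854,.077],-134,n=0)
import cv2
from h import crop
c=r.capture('wrist');cv2.imwrite('pics/wrist12.png',c['img']);np.savez('wrist12.npz',**c)
crop(c['img'],190,120,130,130,5,'pics/w12z.png')
"
```

```text
t 13.0 pos [ 526.  -185.2   76. ] rot [-1.7982e+02  6.0000e-02  1.6239e+02] F [-0.9  0.9  1.7] M [0.23 0.33 0.76] w 52.9 left [-0.8 -0.2  1. ]
```

View pics/w12z.png

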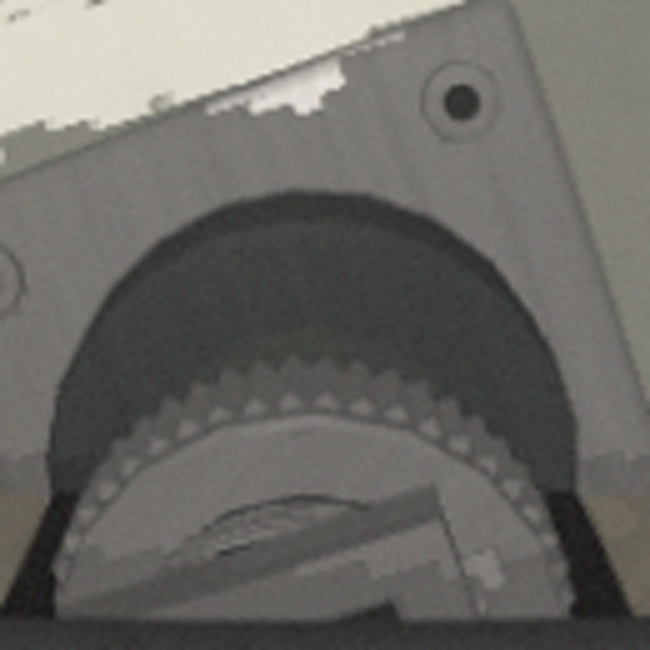

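Request:
apply_moves(
  targets=[
    [[0,0,0],[0,0,0],58],
    [[0,0,0],[0,0,0],70],
    [[0,0,0],[0,0,0],84],
    [[0,0,0],[0,0,0],84],
    [[0,0,0],[0,0,0],84],
  ],
)

```text
time_s: 13.55
tcp_pos: [0.5263, -0.1855, 0.0759]
eef_rot: [-179.8, 0.1, 162.6]
contact_force: [-0.6, 0.7, 1.0]
gripper_width: 0.0821
```

```bash
python3 -c "
from plan import *
plan([.5252,-.1854,.077],162.4,n=0)
import cv2
from h import crop
c=r.capture('wrist');np.savez('wrist13.npz',**c)
crop(c['img'],190,120,130,130,5,'pics/w13z.png')
"
```

```text
t 13.55 pos [ 526.3 -185.5   75.9] rot [-1.7985e+02  1.0000e-01  1.6257e+02] F [-0.6  0.7  1. ] M [-0.07 -0.01  0.02] w 82.1 left [-1.1  0.1  1.1]
```

View pics/w13z.png

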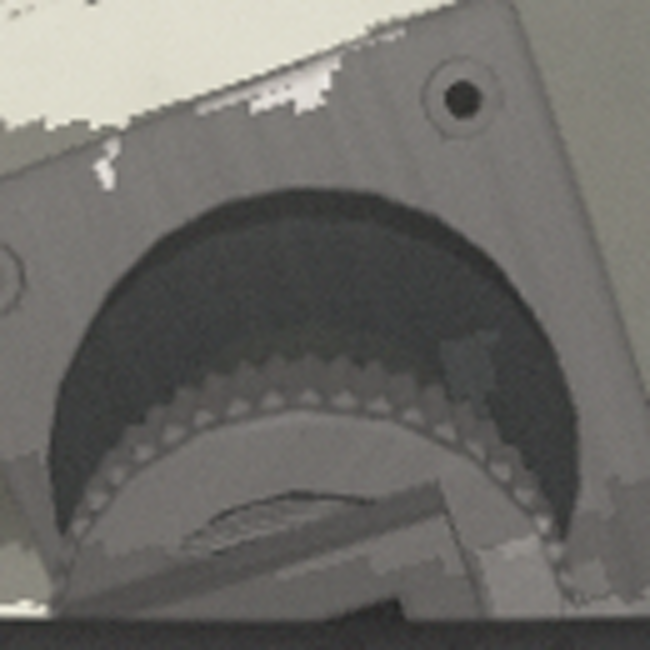

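```bash
cat > ph.py <<'E'
from hd import *
import sys
def wproj(c,t):  # tool point(s) -> pixel
    M=c['mount']; q=(np.asarray(t)-M[:3,3])@M[:3,:3]
    x,y,z=q[...,0],-q[...,1],-q[...,2]; n=np.hypot(x,y); th=np.arctan2(n,z)
    return np.stack([c['cx']+c['fx']*th*x/n, c['cy']+c['fx']*th*y/n],-1).astype(np.float32)
def unwrap(c,ctr,ztop,name=None):
    A=np.radians(np.linspace(-50,50,801)); rad=np.linspace(.022,.030,60)
    P=np.stack([ctr[0]+rad[:,None]*np.cos(A),ctr[1]+rad[:,None]*np.sin(A),np.full((60,801),ztop)],-1)
    uv=wproj(c,P); g=cv2.cvtColor(c['img'],cv2.COLOR_BGR2GRAY)
    im=cv2.remap(g,uv[...,0],uv[...,1],cv2.INTER_CUBIC)
    if name: cv2.imwrite(name,cv2.resize(im,(800,180)))
    return A,im
E
python3 - <<'E'
from ph import *
ims=[]
for i,ct in [(10,(0,-.0006)),(11,(0,-.0006)),(12,(0,-.0006)),(13,(0.0,-.0006))]:
    c=load(f'wrist{i}'); A,im=unwrap(c,ct,-.008)
    ims.append(cv2.resize(im,(800,140)))
cv2.imwrite('pics/unw.png',np.vstack(ims))
E
```

```text
(no output)
```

View pics/unw.png

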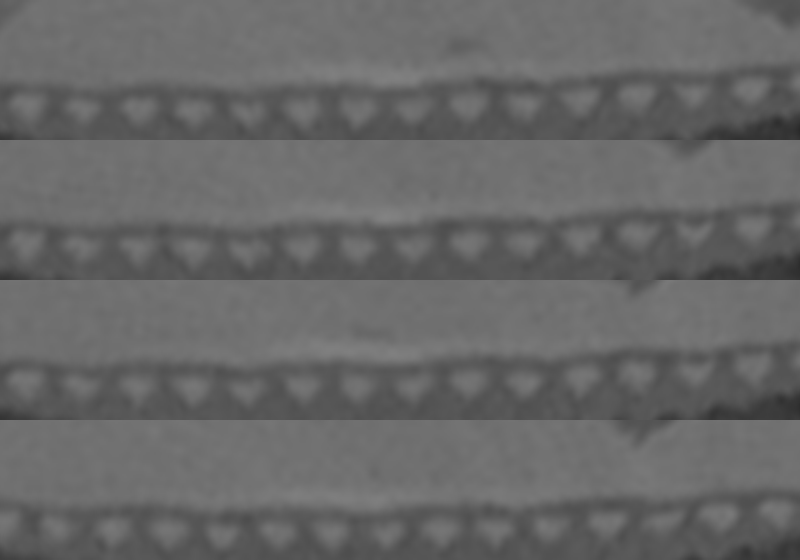

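Request:
apply_moves(
  targets=[
    [[0,0,0],[0,0,0],84],
    [[0,0,0],[0,0,0],84],
    [[0,0,0],[0,0,0],84],
  ],
)

```text
time_s: 13.9
tcp_pos: [0.5263, -0.1855, 0.0759]
eef_rot: [-179.8, 0.1, 162.6]
contact_force: [-0.5, -0.4, -0.0]
gripper_width: 0.0837
```

```bash
python3 - <<'E'
from plan import *
from ph import *
s=r.get_state(); print(s['tcp_pos'],s['eef_rot'])
c=r.capture('wrist');np.savez('wrist14.npz',**c)
ims=[]
from scipy.signal import find_peaks
for i in (10,11,12,13,14):
    c=load(f'wrist{i}'); A,im=unwrap(c,(0,-.0006),-.008)
    ims.append(cv2.resize(im,(800,110)))
    m=im.astype(float); col=np.array([m[36+0:54,j].max() for j in range(801)])
    a=np.degrees(A); k=2*np.pi/6.96
    col=cv2.GaussianBlur(m[40:56].mean(0)[None],(0,0),6)[0]; col-=cv2.GaussianBlur(col[None],(0,0),60)[0]
    sel=np.abs(a)<34.8
    best=max(np.linspace(6.5,7.5,101),key=lambda p:abs((col[sel]*np.exp(2j*np.pi*a[sel]/p)).sum()))
    print(i,best,np.degrees(np.angle((col[sel]*np.exp(2j*np.pi*a[sel]/6.95)).sum()))/360*6.95)
cv2.imwrite('pics/unw2.png',np.vstack(ims))
E
```

```text
[ 0.52627293 -0.18551885  0.07588373] [-1.79845139e+02  9.58695123e-02  1.62573933e+02]
10 6.92 1.834673729324603
11 6.96 1.8307621208888385
12 6.96 1.8389794534518644
13 6.86 -1.651574648227637
14 6.88 -1.5777018469451503
```

Request:
apply_moves(
  targets=[
    [[0,0,-0.6],[0,0,0],84],
    [[0,0,-0.9],[0,0,0],84],
    [[0.2,0,-0.8],[0,0,-0.5],84],
    [[0,0,0],[0,0,0],84],
    [[0,0,0],[0,0,0],84],
  ],
)

```text
time_s: 14.45
tcp_pos: [0.5176, -0.1827, 0.1702]
eef_rot: [-179.8, -0.1, 166.7]
contact_force: [-0.7, 0.4, -0.1]
gripper_width: 0.0841
```

```bash
python3 - <<'E'
from plan import *
from h import *
plan([.560,-.184,.16],-177,n=4)
s=r.get_state(); np.savez('st15.npz',**s)
c=r.capture('wrist');np.savez('wrist15.npz',**c); cv2.imwrite('pics/wrist15.png',c['img'])
E
```

```text
t 14.45 pos [ 517.6 -182.7  170.2] rot [-1.7981e+02 -7.0000e-02  1.6670e+02] F [-0.7  0.4 -0.1] M [0.01 0.03 0.01] w 84.1 left [ 42.4  -1.3 -10.2]
[[-1.0, 0.206, 0.243], [-0.011, -0.006, -1.0]]
[[-0.039, 0.002, 0.009], [-0.011, -0.006, -1.0]]
[[0.0, 0.0, 0.0], [-0.001, 0.0, -0.037]]
[[0.0, 0.0, 0.0], [0.0, 0.0, -0.0]]
```

View pics/wrist15.png

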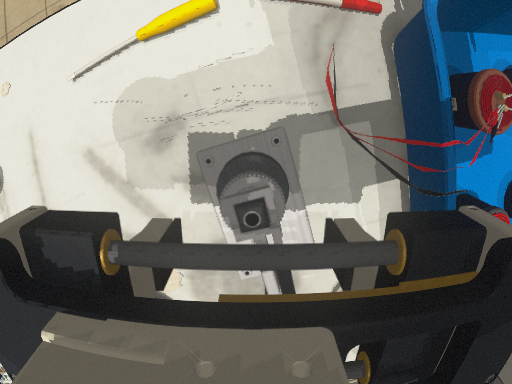

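Request:
apply_moves(
  targets=[
    [[-0.8,0.2,-0.3],[0,0,-1],84],
    [[-0.6,0.1,0],[0,0,-1],84],
    [[0,0,0],[0,0,0],84],
    [[0,0,0],[0,0,0],84],
  ],
)

```text
time_s: 14.9
tcp_pos: [0.5746, -0.1805, 0.1784]
eef_rot: [-179.9, -0.5, -176.9]
contact_force: [0.2, 0.3, -0.3]
gripper_width: 0.0839
```

```bash
python3 - <<'E'
from plan import *
plan([.5794,-.1826,.16],-176.9,n=4)
E
```

```text
t 14.9 pos [ 574.6 -180.5  178.4] rot [-179.87   -0.46 -176.89] F [ 0.2  0.3 -0.3] M [-0.03 -0.01  0.02] w 83.9 left [  4.8  -2.1 -18.4]
[[-0.122, -0.058, 0.458], [-0.016, -0.057, 0.001]]
[[0.0, 0.0, 0.0], [0.0, 0.0, 0.0]]
```

Request:
apply_moves(
  targets=[
    [[-0.12,-0.06,0.45],[-0.02,-0.06,0],84],
    [[0,0,0],[0,0,0],84],
    [[0,0,0],[0,0,0],84],
  ],
)

```text
time_s: 15.2
tcp_pos: [0.5771, -0.1828, 0.1581]
eef_rot: [179.9, -0.2, -177.2]
contact_force: [-0.4, -0.2, 0.7]
gripper_width: 0.0842
```

```bash
python3 - <<'E'
from plan import *
from h import *
plan([.5794,-.1826,.16],-176.9,n=1)
s=r.get_state(); np.savez('st16.npz',**s)
c=r.capture('wrist');np.savez('wrist16.npz',**c)
a=load('wrist8')
cv2.imwrite('pics/cmp.png',np.hstack([cv2.resize(i[x:x+100,205:295],None,fx=4.4,fy=4.4,interpolation=cv2.INTER_CUBIC) for i,x in ((a['img'],75),(c['img'],75))]))
E
```

```text
t 15.2 pos [ 577.1 -182.8  158.1] rot [ 179.95   -0.21 -177.18] F [-0.4 -0.2  0.7] M [-0.   -0.1  -0.01] w 84.2 left [2.3 0.2 1.9]
[[-0.057, 0.002, -0.048], [0.007, -0.026, -0.035]]
```

View pics/cmp.png

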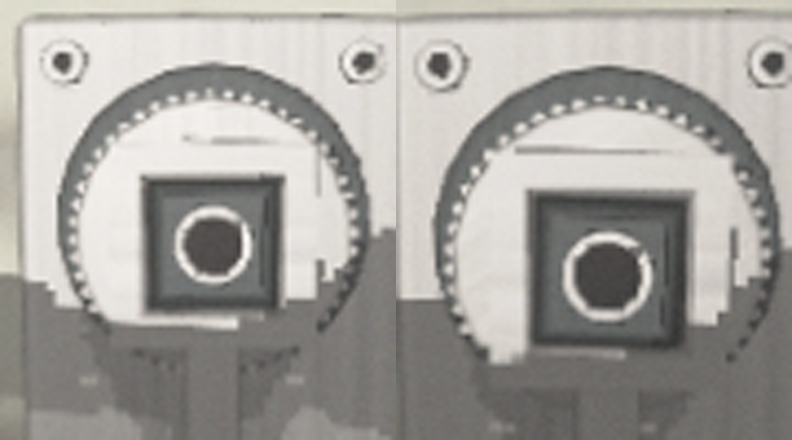

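```bash
python3 - <<'E'
from ph import *
def un(c,s,ctr,z,r0,r1):
    R=Ro.from_euler('xyz',s['eef_rot'],degrees=True)
    A=np.radians(np.linspace(90,270,1441)); rad=np.linspace(r0,r1,60)  # world azimuth rel mount... 
    P=np.stack([ctr[0]+rad[:,None]*np.cos(A),ctr[1]+rad[:,None]*np.sin(A),np.full((60,1441),z)],-1)
    T=R.inv().apply((P-s['tcp_pos']).reshape(-1,3)).reshape(P.shape)
    uv=wproj(c,T); g=cv2.cvtColor(c['img'],cv2.COLOR_BGR2GRAY)
    return np.degrees(A),cv2.remap(g,uv[...,0],uv[...,1],cv2.INTER_CUBIC)
out=[]
for i,z,ct in ((8,.086,(.5251,-.1860)),(16,.0827,(.5251,-.1860))):
    c=load(f'wrist{i}');s=load(f'st{i}')
    a,im=un(c,s,ct,z,.020,.031); out.append(cv2.resize(im,(800,200)))
cv2.imwrite('pics/unw3.png',np.vstack(out))
E
```

```text
(no output)
```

View pics/unw3.png

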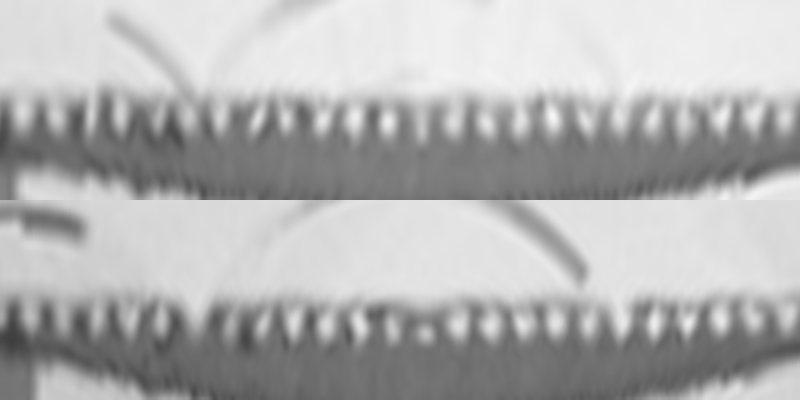

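Request:
apply_moves(
  targets=[
    [[0.9,0,-0.1],[0,0,0.8],84],
    [[0.35,0.0,-0.1],[0,0,0.75],84],
    [[0,0,0],[0,0,0],84],
    [[0,0,0],[0,0,0],84],
  ],
)

```text
time_s: 15.65
tcp_pos: [0.5251, -0.1836, 0.1679]
eef_rot: [-180.0, -0.2, 170.0]
contact_force: [0.9, -1.0, 0.2]
gripper_width: 0.0841
```

```bash
python3 - <<'E'
from plan import *
plan([.5257,-.1854,.0757],170,n=4)
E
```

```text
t 15.65 pos [ 525.1 -183.6  167.9] rot [-180.     -0.19  170.02] F [ 0.9 -1.   0.2] M [ 0.01 -0.08 -0.03] w 84.1 left [  0.6  -1.8 -92.2]
[[-0.013, -0.018, 1.0], [-0.001, -0.024, 0.003]]
[[-0.009, -0.018, 1.0], [0.0, -0.0, -0.0]]
[[-0.003, -0.006, 0.305], [0.0, -0.0, -0.0]]
[[-0.0, 0.0, -0.0], [0.0, -0.0, -0.0]]
```

Request:
apply_moves(
  targets=[
    [[-0.02,-0.04,0.6],[0,-0.02,0],84],
    [[0,0,0.5],[0,0,0],84],
    [[0,0,0],[0,0,0],84],
    [[0,0,0],[0,0,0],84],
  ],
)

```text
time_s: 16.05
tcp_pos: [0.5292, -0.1855, 0.1253]
eef_rot: [-180.0, 0.3, 170.5]
contact_force: [-0.1, -0.1, 1.0]
gripper_width: 0.0841
```

```bash
python3 - <<'E'
from plan import *
plan([.5257,-.1854,.0757],170,n=4)
E
```

```text
t 16.05 pos [ 529.2 -185.5  125.3] rot [-179.98    0.26  170.49] F [-0.1 -0.1  1. ] M [0.01 0.02 0.01] w 84.1 left [ -3.5   0.1 -49.6]
[[0.076, -0.009, 1.0], [-0.002, 0.033, 0.061]]
[[0.017, -0.002, 0.239], [0.0, -0.0, -0.0]]
[[-0.0, -0.0, 0.0], [0.0, -0.0, -0.0]]
```

Request:
apply_moves(
  targets=[
    [[0.08,0,0.5],[0,0.03,0.05],84],
    [[0,0,0.35],[0,0,0],84],
    [[0.02,0,0.2],[0,0,0],80],
    [[0,0,0],[0,0,0],72],
  ],
)

```text
time_s: 16.45
tcp_pos: [0.5292, -0.1851, 0.086]
eef_rot: [-180.0, 0.3, 170.3]
contact_force: [-0.5, -0.5, 0.4]
gripper_width: 0.077
```

```bash
python3 - <<'E'
from plan import *
plan([.5257,-.1854,.0757],170,n=4)
E
```

```text
t 16.45 pos [ 529.2 -185.1   86. ] rot [-179.98    0.34  170.31] F [-0.5 -0.5  0.4] M [-0.03  0.07  0.06] w 77.0 left [ -3.5  -0.3 -10.3]
[[0.087, -0.023, 0.258], [-0.002, 0.042, 0.038]]
[[0.0, 0.0, -0.0], [-0.0, 0.0, 0.0]]
```

Request:
apply_moves(
  targets=[
    [[0.09,-0.02,0.26],[0,0.04,0.03],70],
    [[0,0,0],[0,0,0],66],
    [[0,0,0],[0,0,0],64],
  ],
)

```text
time_s: 16.75
tcp_pos: [0.5267, -0.1854, 0.0767]
eef_rot: [-180.0, 0.1, 170.1]
contact_force: [-0.4, 0.7, -0.2]
gripper_width: 0.0651
```

```bash
python3 - <<'E'
from plan import *
plan([.5257,-.1854,.0757],170,n=4)
E
```

```text
t 16.75 pos [ 526.7 -185.4   76.7] rot [-1.7998e+02  1.4000e-01  1.7010e+02] F [-0.4  0.7 -0.2] M [-0.   -0.06  0.02] w 65.1 left [-1.  0. -1.]
[[0.025, -0.004, 0.024], [-0.002, 0.017, 0.013]]
[[0.0, 0.0, -0.0], [-0.0, 0.0, -0.0]]
```

Photo before closing, to track the ring through the grip; then close.

Request:
apply_moves(
  targets=[
    [[0.025,0,0.02],[0,0.015,0.01],60],
    [[0,0,0],[0,0,0],58],
    [[0,0,0],[0,0,0],58],
  ],
  squeeze=15,
)

```text
time_s: 17.05
tcp_pos: [0.5261, -0.1853, 0.0767]
eef_rot: [-180.0, 0.1, 170.0]
contact_force: [0.0, -1.5, 0.5]
gripper_width: 0.0578
```

```bash
python3 - <<'E'
from plan import *
s=r.get_state(); np.savez('st20.npz',**s); c=r.capture('wrist'); np.savez('wrist20.npz',**c)
plan([.5257,-.1854,.0757],170,n=1)
E
```

```text
t 17.1 pos [ 526.2 -185.3   76.7] rot [-1.7999e+02  8.0000e-02  1.7002e+02] F [ 0.4  0.3 -1.1] M [-0.05 -0.04  0.04] w 58.1 left [-0.5 -0.1 -1. ]
[[0.011, -0.005, 0.026], [-0.001, 0.011, 0.003]]
```

Request:
apply_moves(
  targets=[
    [[0,0,0],[0,0,0],50],
    [[0,0,0],[0,0,0],45],
    [[0,0,0],[0,0,0],45],
  ],
  squeeze=50,
)

```text
time_s: 17.4
tcp_pos: [0.5262, -0.1854, 0.0769]
eef_rot: [-180.0, 0.1, 170.0]
contact_force: [0.6, 0.3, -0.9]
gripper_width: 0.053
```

```bash
cat > ringph.py <<'E'
from ph import *
def un(c,s,ctr,z,A,r0,r1):
    R=Ro.from_euler('xyz',s['eef_rot'],degrees=True); rad=np.linspace(r0,r1,60)
    P=np.stack([ctr[0]+rad[:,None]*np.cos(A),ctr[1]+rad[:,None]*np.sin(A),np.full((60,len(A)),z)],-1)
    T=R.inv().apply((P-s['tcp_pos']).reshape(-1,3)).reshape(P.shape)
    uv=wproj(c,T); g=cv2.cvtColor(c['img'],cv2.COLOR_BGR2GRAY)
    return cv2.remap(g,uv[...,0],uv[...,1],cv2.INTER_CUBIC)
def phase(i,z=.0827,ctr=(.5252,-.1856),span=30,save=None):
    c=load(f'wrist{i}');s=load(f'st{i}'); yaw=s['eef_rot'][2]
    a=yaw+np.linspace(-span,span,20*span+1)
    im=un(c,s,ctr,z,np.radians(a),.021,.029).astype(float)
    col=im[20:48].mean(0); col-=cv2.GaussianBlur(col[None],(0,0),80)[0]
    ph=np.angle((col*np.exp(2j*np.pi*a/7.5)).sum())*7.5/2/np.pi
    pk=max(np.linspace(6.8,8.2,141),key=lambda p:abs((col*np.exp(2j*np.pi*a/p)).sum()))
    if save: cv2.imwrite(save,cv2.resize(im.astype(np.uint8),(800,200)))
    print(i,'yaw',round(yaw,2),'pitch',round(pk,2),'azimuth phase mod 7.5:',round(ph,2)); return ph
E
python3 - <<'E'
from plan import *
s=r.get_state(); np.savez('st21.npz',**s); c=r.capture('wrist'); np.savez('wrist21.npz',**c)
plan([.5257,-.1854,.0757],170,n=1)
from ringph import *
phase(20,save='pics/p20.png');phase(21);phase(16);phase(8,z=.086)
E
```

```text
t 17.45 pos [ 526.2 -185.4   76.9] rot [-1.7998e+02  1.0000e-01  1.7004e+02] F [ 0.4 -0.6 -0.6] M [-0.22 -0.02  0.05] w 52.9 left [-0.5  0.  -1.2]
[[0.012, -0.001, 0.03], [-0.002, 0.012, 0.005]]
20 yaw 170.03 pitch 7.24 azimuth phase mod 7.5: -0.24
21 yaw 170.04 pitch 7.26 azimuth phase mod 7.5: -0.25
16 yaw -177.18 pitch 7.32 azimuth phase mod 7.5: -0.81
8 yaw -176.88 pitch 7.46 azimuth phase mod 7.5: -1.91
```

View pics/p20.png

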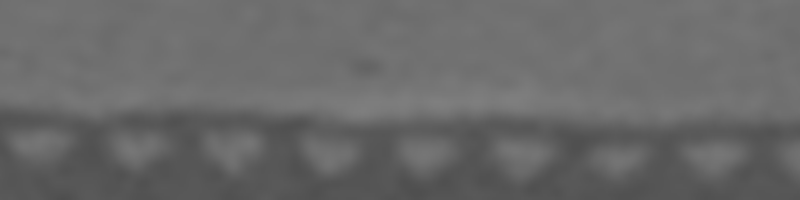

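Request:
apply_moves(
  targets=[
    [[0,0,0.003],[0,0,0.25],45],
    [[0,0,0.003],[0,0,0.25],45],
  ],
  squeeze=58,
)

```text
time_s: 17.65
tcp_pos: [0.5266, -0.1854, 0.0769]
eef_rot: [-180.0, 0.1, 166.1]
contact_force: [-1.2, 1.1, 0.4]
gripper_width: 0.0529
```

```bash
python3 - <<'E'
from plan import *
s=r.get_state(); np.savez('st22.npz',**s); c=r.capture('wrist'); np.savez('wrist22.npz',**c)
plan([.5257,-.1854,.0757],170,n=1)
from ringph import *
phase(22)
E
```

```text
t 17.7 pos [ 526.6 -185.3   76.9] rot [-1.7998e+02  1.4000e-01  1.6594e+02] F [ 0.5  0.7 -0.4] M [ 0.09 -0.15  0.42] w 53.0 left [-0.9 -0.1 -1.2]
[[0.023, -0.007, 0.03], [-0.004, 0.017, -0.508]]
22 yaw 166.06 pitch 7.25 azimuth phase mod 7.5: 3.58
```

Request:
apply_moves(
  targets=[
    [[0,0,0.003],[0,0,0.2],45],
    [[0,0,0.003],[0,0,0.2],45],
  ],
)

```text
time_s: 17.9
tcp_pos: [0.5268, -0.1853, 0.0768]
eef_rot: [-179.9, 0.1, 162.9]
contact_force: [-1.5, -1.4, 1.0]
gripper_width: 0.0529
```

```bash
python3 - <<'E'
from plan import *
s=r.get_state(); np.savez('st23.npz',**s); c=r.capture('wrist'); np.savez('wrist23.npz',**c)
plan([.5257,-.1854,.0757],170,n=1)
from ringph import *
phase(23)
E
```

```text
t 17.95 pos [ 526.8 -185.3   76.8] rot [-1.7995e+02  1.5000e-01  1.6274e+02] F [-0.1 -1.1  1.8] M [-0.26  0.1   0.58] w 52.8 left [-1.1 -0.1 -1.1]
[[0.026, -0.01, 0.028], [-0.007, 0.018, -0.908]]
23 yaw 162.86 pitch 7.24 azimuth phase mod 7.5: 0.46
```

```bash
python3 - <<'E'
import numpy as np
for i in (20,21,22,23): s=np.load(f'st{i}.npz'); print(i,s['time_s'],s['moment'],s['eef_rot'],s['joint_torque'][5])
from plant import r
s=r.get_state(); print(s['time_s'],s['moment'],s['eef_rot'],s['joint_torque'][5])
E
```

```text
20 17.05 [-0.02228219 -0.03860167 -0.04375883] [-1.79987328e+02  8.16296640e-02  1.70027211e+02] -0.001119182379625272
21 17.4 [-0.06490709 -0.10753849  0.10903076] [-1.79980812e+02  1.01375820e-01  1.70043419e+02] -0.10191586799919605
22 17.65 [ 0.3702395  -0.09953573  0.7492586 ] [-1.79974727e+02  1.36325926e-01  1.66058259e+02] -0.1597378123551607
23 17.9 [-0.20127484  0.16469403  0.84006729] [-1.79946382e+02  1.43048915e-01  1.62859356e+02] -0.4735245555639267
17.95 [-0.26173003  0.10049379  0.57589885] [-1.79950064e+02  1.46077630e-01  1.62739537e+02] -0.29088581912219524
```

Request:
apply_moves(
  targets=[
    [[0,0,0],[0,0,0],45],
    [[0,0,0],[0,0,0],45],
  ],
)

```text
time_s: 18.15
tcp_pos: [0.5268, -0.1853, 0.0768]
eef_rot: [-179.9, 0.1, 162.8]
contact_force: [-0.5, -1.1, -0.0]
gripper_width: 0.0529
```

```bash
python3 - <<'E'
from plan import *
s=r.get_state(); np.savez('st24.npz',**s); c=r.capture('wrist'); np.savez('wrist24.npz',**c)
plan([.5257,-.1854,.0757],170,n=0)
from ringph import *
phase(24)
E
```

```text
t 18.2 pos [ 526.8 -185.3   76.9] rot [-1.7995e+02  1.5000e-01  1.6281e+02] F [ 0.1 -0.2  0.9] M [-0.14  0.07  0.54] w 52.8 left [-1.1 -0.1 -1.2]
24 yaw 162.81 pitch 7.28 azimuth phase mod 7.5: 0.25
```

Request:
apply_moves(
  targets=[
    [[0,0,0],[0,0,0],56],
    [[0,0,0],[0,0,0],58],
  ],
  squeeze=15,
)

```text
time_s: 18.4
tcp_pos: [0.5268, -0.1853, 0.0768]
eef_rot: [-180.0, 0.2, 162.7]
contact_force: [-0.9, -0.3, 0.5]
gripper_width: 0.0568
```

```bash
python3 - <<'E'
from plan import *
s=r.get_state(); np.savez('st25.npz',**s); c=r.capture('wrist'); np.savez('wrist25.npz',**c)
plan([.5257,-.1854,.0757],170,n=0)
from ringph import *
phase(25)
E
```

```text
t 18.45 pos [ 526.8 -185.3   76.8] rot [-1.7998e+02  1.5000e-01  1.6274e+02] F [ 0.9 -0.7 -0.6] M [-0.07 -0.07  0.05] w 57.6 left [-1.1 -0.1 -1.1]
25 yaw 162.74 pitch 7.31 azimuth phase mod 7.5: -3.48
```

Request:
apply_moves(
  targets=[
    [[0,0,0],[0,0,0],84],
    [[0,0,0],[0,0,0],84],
    [[0,0,0],[0,0,0],84],
    [[0,0,0],[0,0,0],84],
    [[0,0,0],[0,0,0],84],
  ],
)

```text
time_s: 18.95
tcp_pos: [0.5267, -0.1852, 0.0766]
eef_rot: [180.0, 0.1, 162.7]
contact_force: [0.6, 0.4, -0.1]
gripper_width: 0.0836
```

Request:
apply_moves(
  targets=[
    [[0,0,-0.6],[0,0,0],84],
    [[0,0,-0.9],[0,0,0],84],
    [[0,0,-0.9],[0,0,-0.5],84],
    [[-0.5,0.1,0],[0,0,-1],84],
    [[-0.8,0.1,0],[0,0,-1],84],
  ],
)

```text
time_s: 19.45
tcp_pos: [0.5766, -0.1848, 0.1765]
eef_rot: [-180.0, -0.0, -176.9]
contact_force: [0.8, 0.5, -0.6]
gripper_width: 0.0839
```

```bash
python3 - <<'E'
from plan import *
plan([.5790,-.1826,.165],-176.9,n=4)
E
```

```text
t 19.45 pos [ 576.6 -184.8  176.5] rot [-1.8000e+02 -1.0000e-02 -1.7685e+02] F [ 0.8  0.5 -0.6] M [ 0.01 -0.06 -0.  ] w 83.9 left [  2.4   2.2 -11.5]
[[-0.064, 0.053, 0.288], [-0.001, -0.001, 0.006]]
[[-0.0, -0.0, -0.0], [0.0, -0.0, -0.0]]
```

Request:
apply_moves(
  targets=[
    [[-0.05,0.05,0.28],[0,0,0],84],
    [[0,0,0],[0,0,0],84],
    [[0,0,0],[0,0,0],84],
  ],
)

```text
time_s: 19.75
tcp_pos: [0.5816, -0.1826, 0.1653]
eef_rot: [-180.0, 0.1, -176.6]
contact_force: [0.3, -0.5, -0.7]
gripper_width: 0.0838
```

```bash
python3 - <<'E'
from plan import *
plan([.5790,-.1826,.165],-176.9,n=0)
from ringph import *
s=r.get_state(); np.savez('st26.npz',**s); c=r.capture('wrist'); np.savez('wrist26.npz',**c)
phase(26);phase(16);phase(8,z=.086)
a=load('wrist6');b=load('wrist7')
cv2.imwrite('pics/cmp2.png',np.hstack([cv2.resize(i[80:180,205:305],None,fx=4,fy=4,interpolation=cv2.INTER_CUBIC) for i in (a['img'],c['img'])]))
c=r.capture('scene'); crop(c['img'],160,120,130,110,5,'pics/s26.png'); cv2.imwrite('pics/scene26.png',c['img'])
E
```

```text
t 19.75 pos [ 581.6 -182.6  165.3] rot [-1.7995e+02  1.0000e-01 -1.7665e+02] F [ 0.3 -0.5 -0.7] M [ 0.   -0.03 -0.01] w 83.8 left [-2.6  0.  -0.3]
26 yaw -176.65 pitch 7.38 azimuth phase mod 7.5: 3.49
16 yaw -177.18 pitch 7.32 azimuth phase mod 7.5: -0.81
8 yaw -176.88 pitch 7.46 azimuth phase mod 7.5: -1.91
```

View pics/cmp2.png

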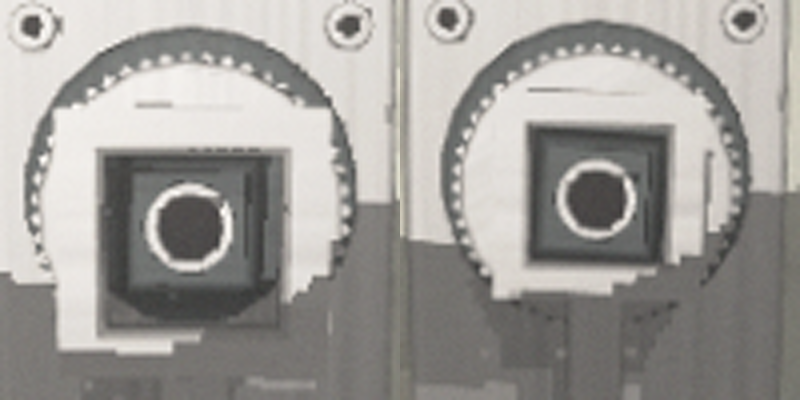

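View pics/s26.png

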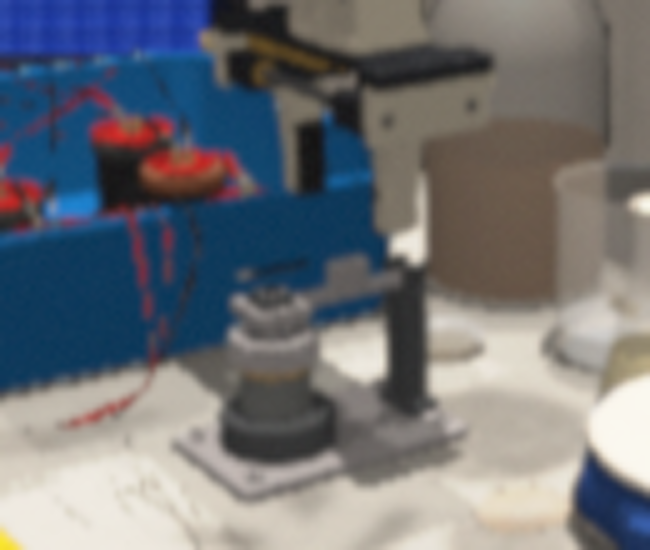

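```bash
python3 -c "
from plant import r
print(r.close_job())"
```

```text
the job is handed in; nothing more can be done
None
```

The key is seated on the barrel head with its arm in the yoke. The lock ring is tightened an estimated 0.4 rad past its bite, and the job was handed in at about 20 s.

- **Key:** It went on with under 5 N of contact and reached full depth. The last pictures show it flat on the shoulder with the arm in the notch.
- **Bite:** I felt it after about 0.7 rad of turning, when the torque climbed from about 0.1 to 0.65 N m. It came up over a few degrees rather than as a clean jump. The bite angle is therefore uncertain by about 3°.
- **Spring-back:** When I first released the ring, its teeth had shifted by half a tooth, which I took as about 3.7° of spring-back. I gripped it again, turned 7° further to 0.84 N m, and released it. It shifted by half a tooth again.
- **Final tightness:** By these estimates the ring peaked about 0.46 rad past the bite and rests at about 0.40, with a plausible range of 0.35 to 0.5.
- **Spring-back direction:** The pictures alone cannot tell a half-tooth shift back from one forward. I judged it to be back because the torque on re-gripping matched the earlier curve.
- **Barrel:** In the last close-up the head looked turned by no more than a couple of degrees, within the key's play. I judged this by eye and did not measure it.
- **Bystanders:** The arm never worked near the petri dish or the white jar. I did not re-measure their positions at the end.

The gripper was open and clear of everything when I handed the job in.

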